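Set out the washed things on the teak shelf

ROBOT

A 6-joint arm with a two-finger parallel gripper is mounted at the origin on the work surface. World frame = base frame: x ahead of the robot, y to its left, z up, the work surface at z = 0. Lengths are in m, angles in degrees, forces in N, time in s.
With the tool pointing down it reaches from about 0.3 to 0.875 m from the base axis. Payload 6.4 kg.
Tool frame: the origin (TCP) lies at the very end of the fingers, on their centre line; the grasp point (between the pads) lies 19 mm behind it; z points along the fingers, x is the direction in which the jaws open and shut, and the axes are right-handed (so a half turn about z gives the same grasp; the last joint's range is limited). The gripper opens to 88 mm and grips with 3 to 60 N. Pads are 18 mm wide; open, the fingers measure 123 mm over their backs; the gripper's body (75 mm by 187 mm) begins 45 mm behind the grasp point.
Start: joints at [58.081, 10.359, 92.074, -0, 77.567, -11.82], TCP at [0.198, 0.54, 0.239] pointing down, gripper open.
Joint ranges: [-171.53, 171.53], [-51.25, 118.39], [17.06, 147.69], [-65.23, 245.23], [0, 150.52], [-178.68, 178.68]. Speed limits (degrees/s): [147.25, 147.25, 172.46, 180, 180, 180].

INTERFACE

Orientations are given as a 3x3 rotation matrix whose columns are the frame's x, y, z axes.
In Python, from bench import robot, cams, order gives the robot as it stands.
- The arm moves only by the tool arm_command, never from a script. Its argument "motion" is a list of rows, each a list of 5 numbers: the shift along the tool's x, y, z in m, then the turn about the tool's z in rad, then the gripper's target within -1 to 1 (fully open at 1, half-way at 0, shut at -1). A call has 1 to 20 rows; each row shifts and turns the commanded pose from where the row before left it, along the tool's axes as they then stand; what a row does not reach is not made up. A row lasts 1/12 s, in which the tool goes at most 41.7 mm and 7.16 degrees, less where a joint would pass 70% of its speed; a pose out of reach is approached as far as the arm can. A call is refused whole if a number of a shift passes 0.0417 or a number of a turn 0.125, either way. A call with a gripper value outside its range is refused whole. The fingers move at their own pace and stop on an object; the grip force is fixed at half the most. Time passes only in rows, so rows that do not move let the fingers close. It gives the time, the measured TCP pose, the force and the opening at its end, in the units of the state.
- robot.sense(): the state, without advancing time (a new reading comes with each control period).
- cams.snapshot(name): name is "side" or "top"; returns the picture (384x512x3 uint8, red, green, blue); there is no depth.
- cams.camera_model(name): a dict with "intrinsics" (3x3 intrinsics, pixels), "R" (3x3) and "t" (3): a world point X has camera coordinates R X + t. Camera axes: x right, y down, z forward; pixel columns grow to the right and rows downward; lengths in m; the calibration is good to about 2 mm. A picture is of the moment at which its call begins. camera_model takes no time and is no camera call.
- order.sign_off(): hands the job in, once; it reports no verdict.
The state is a dict: "time_s": time; "qpos": joint angles; "joint_vel": joint speeds; "joint_torque": joint torques, N m; "ee_pos": TCP position; "tcp_rot": TCP orientation; "ft_force": force on the tool from outside, world axes, zero at the start; "ft_torque": the same for the moment, N m; "finger_gap": opening from 0.0 (shut) to 1.0 (fully open).
Only numpy, scipy, OpenCV 4.12 (cv2) and the standard library are available. Lean on these libraries where they do the work, as an engineer would, in place of code of your own. Each camera call takes 0.05 s, during which the arm holds its last target.

TASK

Put the washed things away on the low teak shelf: stand the tiffin in the row midway between the ceramic pot and the wooden salt box, with the steel vati upright and centred on top of it, and stand the glass jar in the same row on the outer side of the pot (the side away from the tiffin), leaving a gap of about 3 cm to the pot. Lay the yellow scraper flat on the shelf in front of the tiffin (on the robot's side), midway between the row and the front edge and along that edge, with its blade pointing towards the pot's end of the shelf. Leave the pot and the salt box where they stand.

Things in the scene. Friction and masses are not known exactly. Their poses are not given: they have to be found in the camera images.
- shelf: low fixed teak board, 160 mm deep (its x) by 470 mm long (its y) by 18 mm thick, on turned drumstick legs. Origin on the counter under the board's centre, z up; the board's top is 50 mm above the origin. Its -x edge is the front edge and faces the robot; +y is left as the robot sees it. The row in which pot and salt box stand runs along y at about x = +28 mm; the middle of the free strip in front of the row is at about x = -48 mm
- pot: squat white glazed ceramic pot, round and open, 76 mm across and 60 mm high, 0.7 kg, standing on the shelf about 100 mm left or right of the shelf's middle. Origin at the centre of its underside, z up, y along the shelf's y
- salt_box: square dark wooden salt box with a light lid and small brass knob, 70 x 70 mm and 54 mm high (60 with the knob), 0.6 kg, standing on the shelf on the other side, its centre 188 to 212 mm from the pot's. Origin at the centre of its underside, z up
- tiffin: small round plastic tiffin tin, closed: white body 58 mm across, flat grey lid 62 mm across, 46 mm high in all with two thin clips, about 0.12 kg. It stands on the counter; origin at the centre of its underside, z up
- vati: open steel bowl (a much smaller steel cup, 38 mm across, also stands about and is not meant), 60 mm across at the rim, walls nearly upright (57 mm across 8 mm above its foot, foot 42 mm across), 36 mm high, wall 3 mm, about 0.07 kg. It stands upright on the counter; origin at the centre of its underside, z up through the open mouth
- jar: glass jar, its pale brownish filling dimly seen, with a grey steel lid, 54 mm across and 90 mm high (lid 52 mm across, its top 16 mm), about 0.25 kg. It stands upright on the counter; origin at the centre of its underside, z up
- scraper: yellow silicone scraper with a wooden handle, 160 mm long, lying flat on the counter. Origin at the middle of its length on its underside, z up, x along its length towards the blade. The handle is 20 mm wide and 16 mm thick from x = -80 to +22 mm, the yellow blade 40 mm wide and 10 mm thick from x = +22 to +80 mm. It balances at about x = 0, about 0.06 kg
- scraper_tip (a point): the end of the scraper's yellow blade, at x = +80 mm of the scraper, 5 mm above its underside
Not all that is in view belongs to the job. Leave any purple look-alike of the scraper alone.

How it is judged (in metres and radians):
At the end, for the whole second after the job is handed in: All at rest on the shelf, upright: tiffin midway (15 mm), vati centred on it (12 mm), jar outside the pot, gap 12-54 mm, both in the row (18 mm); scraper flat, 32-66 mm before the centre line, within 40 mm of the middle, 0.2 rad, blade to the pot's end; pot, salt box moved under 12 mm (horizontal distance between tiffin and pot between 0.079 and 0.121 m and horizontal distance between tiffin and salt_box between 0.079 and 0.121 m and x of tiffin in the frame of shelf between 0.01 and 0.046 m and z of tiffin in the frame of shelf between 0.046 and 0.054 m and angle between each of tiffin, vati, jar, scraper's own z axis and vertical below 0.1 rad and horizontal distance between vati and tiffin below 0.012 m and z of vati in the frame of tiffin between 0.042 and 0.05 m and x of jar in the frame of shelf between 0.01 and 0.046 m and z of jar in the frame of shelf between 0.046 and 0.054 m and x of scraper in the frame of shelf between -0.066 and -0.032 m and y of scraper in the frame of shelf between -0.04 and 0.04 m and z of scraper in the frame of shelf between 0.046 and 0.054 m and angle between the x axis of scraper and the y axis of shelf, either way round below 0.2 rad and ((y of pot in the frame of shelf above 0 m and y of jar in the frame of pot between 0.077 and 0.119 m and y of scraper_tip in the frame of shelf above 0.03 m) or (y of pot in the frame of shelf below 0 m and y of jar in the frame of pot between -0.119 and -0.077 m and y of scraper_tip in the frame of shelf below -0.03 m)) and distance of each of pot, salt_box from where it was at the start of the episode below 0.012 m and linear speed of each of tiffin, vati, jar, scraper, pot, salt_box below 0.02 m/s); the robot touches nothing.
It also fails if it takes over 115 s, if anything falls off the work surface, if the arm or the gripper's body presses on something with over 40 N, if the wrist force passes 120 N, or if a joint passes its speed limit or range.

## Working session

There is one attempt and no reset: what is moved stays moved. The work goes in short steps, Python scripts to look and compute and a tool call to move; the robot and the scene stay as the last step left them, time stands still between calls to the robot, and variables do not carry over. Pictures are saved under pics/ and viewed, and the job is handed in when it is done.

Besides the shell and the picture viewer there is one more tool, called after "Request:" by a JSON object that holds its "name" and its "arguments", one argument or row to a line. arm_command: Moves the arm, as the interface text tells. Its arguments: {"type":"object","properties":{"motion":{"type":"array","items":{"type":"array","items":{"type":"number"}}}},"required":["motion"]}

```bash
ls; mkdir -p pics; python3 - <<'E'
from bench import robot,cams,order
import cv2
for n in("side","top"):
    im=cams.snapshot(n); cv2.imwrite(f"pics/{n}0.png",im[:,:,::-1])
    m=cams.camera_model(n); print(n,m)
print(robot.sense())
E
```

```text
pics
side {'intrinsics': array([[488.51049642,   0.        , 259.75957109],
       [  0.        , 488.51049642, 194.56443472],
       [  0.        ,   0.        ,   1.        ]]), 'R': array([[ 0.91483279, -0.40340834, -0.01851166],
       [-0.28123146, -0.60352802, -0.74609838],
       [ 0.28981   ,  0.68776132, -0.66557834]]), 't': array([-0.37709257,  0.19599119,  1.37810521])}
top {'intrinsics': array([[362.88995524,   0.        , 254.89281487],
       [  0.        , 362.88995524, 189.43979543],
       [  0.        ,   0.        ,   1.        ]]), 'R': array([[-0.01989748, -0.99936933, -0.02941136],
       [-0.99772121,  0.0217444 , -0.06387151],
       [ 0.06447077,  0.02807345, -0.99752464]]), 't': array([0.06849953, 0.44092261, 0.99784384])}
{'time_s': 0.1, 'qpos': array([ 5.80802826e+01,  1.03963840e+01,  9.21226673e+01, -2.95582115e-04,
        7.75666435e+01, -1.18199250e+01]), 'joint_vel': array([-0.02945257, -0.01787661, -0.1382131 ,  0.06604599,  0.1074537 ,
        0.00523166]), 'joint_torque': array([ 4.75525449e-04, -4.34825277e+01, -3.42693758e+01,  7.04230880e-02,
        3.40254139e-02, -5.41770976e-05]), 'ee_pos': array([0.19734247, 0.53959574, 0.23794001]), 'tcp_rot': array([[ 3.43654668e-01,  9.39095762e-01, -7.86522677e-04],
       [ 9.39094949e-01, -3.43655436e-01, -1.27216106e-03],
       [-1.46497385e-03, -3.01435388e-04, -9.99998881e-01]]), 'ft_force': array([-0.23671007, -0.36271013, -0.35691989]), 'ft_torque': array([ 0.01137266, -0.0010876 , -0.0358762 ]), 'finger_gap': 1.0002423467160726}
```

View pics/side0.png

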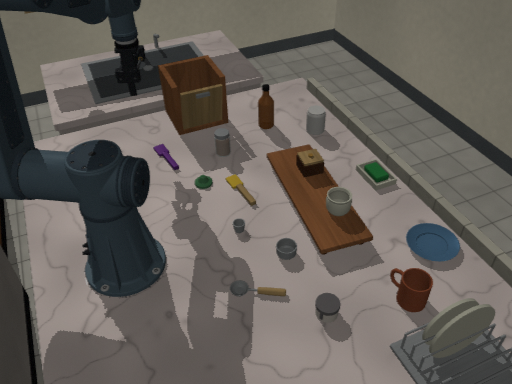

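View pics/top0.png

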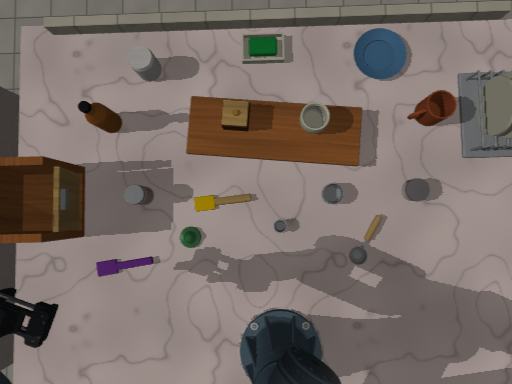

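```bash
python3 - <<'E'
import cv2,numpy as np
s=cv2.imread("pics/side0.png");t=cv2.imread("pics/top0.png")
def c(im,x,y,w=32):
    return cv2.resize(im[max(0,y-w):y+w,max(0,x-w):x+w],(260,260),interpolation=cv2.INTER_CUBIC)
a=np.hstack([c(s,328,306),c(s,222,142),c(s,316,120)]);b=np.hstack([c(s,287,249),c(t,417,190),c(t,137,195)])
cv2.imwrite("pics/crop1.png",np.vstack([a,b]))
E
```

```text
(no output)
```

View pics/crop1.png

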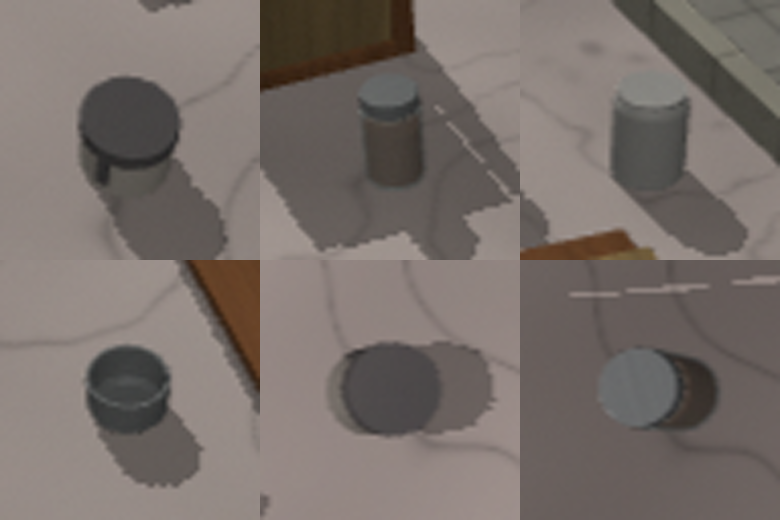

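```bash
cat > h.py <<'E'
import cv2,numpy as np
from bench import robot,cams,order
M={n:cams.camera_model(n) for n in("side","top")}
def ray(n,u,v,z):
    m=M[n];R=m["R"];t=m["t"];d=R.T@np.linalg.inv(m["intrinsics"])@[u,v,1];c=-R.T@t
    return (c+d*(z-c[2])/d[2])[:2]
def proj(n,X):
    m=M[n];p=m["intrinsics"]@(m["R"]@np.array(X,float)+m["t"]);return p[:2]/p[2]
def snap(n,f):
    im=cams.snapshot(n);cv2.imwrite(f"pics/{f}.png",im[:,:,::-1]);return im[:,:,::-1].copy()
def crop(im,x,y,w,h,k): 
    x,y=int(x),int(y);x0=max(0,x-w);y0=max(0,y-h)
    return cv2.resize(im[y0:y+h,x0:x+w],None,fx=k,fy=k,interpolation=cv2.INTER_CUBIC)
def rect(n,im,c,w,h,z,k=8):
    """rectify plane z around world c: image right=-y, up=+x, k px per mm/2.."""
    pass
E
python3 - <<'E'
from h import *
s=cv2.imread("pics/side0.png");t=cv2.imread("pics/top0.png")
for n,u,v,z,l in [("top",417,190,.046,"tiffin"),("side",328,304,.046,"tiffin"),("top",136,195,.09,"jar"),("side",222,134,.09,"jar"),("top",333,193,.036,"vati"),("side",287,245,.036,"vati"),("top",315,117,.11,"pot"),("side",339,197,.11,"pot"),("top",236,113,.11,"salt"),("side",312,155,.11,"salt")]:
    print(l,n,ray(n,u,v,z).round(4))
for p in [(190,97),(362,107),(359,165),(187,155)]: print("shelf",ray("top",*p,.05).round(4))
hs=cv2.cvtColor(t,cv2.COLOR_BGR2HSV)
def comp(n,im,box,lo,hi,name):
    x0,y0,x1,y1=box
    m=cv2.inRange(cv2.cvtColor(im,cv2.COLOR_BGR2HSV)[y0:y1,x0:x1],lo,hi)
    k,lab,st,ce=cv2.connectedComponentsWithStats(m)
    for i in range(1,k):
        if st[i,4]>15: print(name,n,st[i]+[x0,y0,0,0,0],ce[i]+[x0,y0])
comp("top",t,(185,190,260,220),(20,180,80),(35,255,255),"blade")
comp("top",t,(215,190,260,220),(10,80,80),(24,200,255),"handle")
for x,y,l in [(417,190,'tif'),(136,195,'jar'),(333,193,'vati'),(315,117,'pot')]: 
    print(l,t[y,x-14:x+15].mean(1).astype(int)); print(l,t[y-14:y+15,x].mean(1).astype(int))
E
```

```text
tiffin top [ 0.4293 -0.3745]
tiffin side [ 0.4297 -0.3814]
jar top [0.4296 0.3675]
jar side [0.4301 0.3604]
vati top [ 0.4266 -0.1532]
vati side [ 0.4286 -0.1542]
pot top [ 0.6178 -0.1003]
pot side [ 0.6156 -0.1098]
salt top [0.6338 0.1012]
salt side [0.6405 0.0995]
shelf [0.699 0.232]
shelf [ 0.6576 -0.2365]
shelf [ 0.4996 -0.2225]
shelf [0.5381 0.2416]
blade top [194 195  21  16 266] [204.37218045 202.88345865]
handle top [215 194  36  15 254] [232.08661417 199.15354331]
tif [110 103  79  71  77  78  77  77  76  76  75  76  76  74  75  74  74  72
  74  73  74  73  73  73  73  73  82  93  97]
tif [135 133 101  76  77  77  75  75  75  75  75  75  75  75  75  75  75  75
  75  74  74  74  74  74  76 110 136 137 136]
jar [ 96  95 103 107 107 106 105 106 106 107 106 104 105 105 106 106 105 105
 105 103 103  79  51  66  64  51  50  48  49]
jar [ 94  94  94  90 102 104 104 103 104 106 105 104 105 106 106 105 104 105
 104 105 106 103  85  73  94  95  95  95  96]
vati [139 140 114  99  84  75  78  78  78  76  77  77  78  78  78  78  77  96
 107 114 115  95  80  81 104 102  96  99  98]
vati [142 142 141 122 103  48  64  65  74  78  78  78  78  78  78  79  79  79
  79  78  79  76  60  59  66 123 139 139 140]
pot [129 113  80  86  95  95  96  95  95  95  95  95  94  95  95  95  94  94
  95  96  92  79 113 117 105 117 128 135  99]
pot [124  98  80  62  64  65  79  82  88  95  96  95  96  94  95  94  95  95
  95  94  95  95  94  95  96 111 139  86  77]
```

```bash
python3 - <<'E'
import cv2,numpy as np
t=cv2.imread("pics/top0.png");s=cv2.imread("pics/side0.png")
cv2.imwrite("pics/shelf_z.png",cv2.resize(t[85:220,180:380],None,fx=4,fy=4,interpolation=cv2.INTER_CUBIC))
cv2.imwrite("pics/shelf_s.png",cv2.resize(s[140:270,220:380],None,fx=4.5,fy=4.5,interpolation=cv2.INTER_CUBIC))
E
```

```text
(no output)
```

View pics/shelf_z.png

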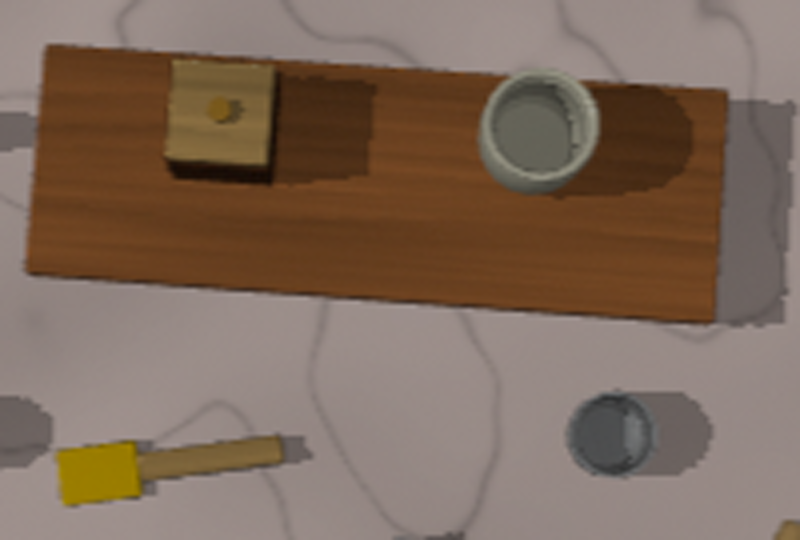

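View pics/shelf_s.png

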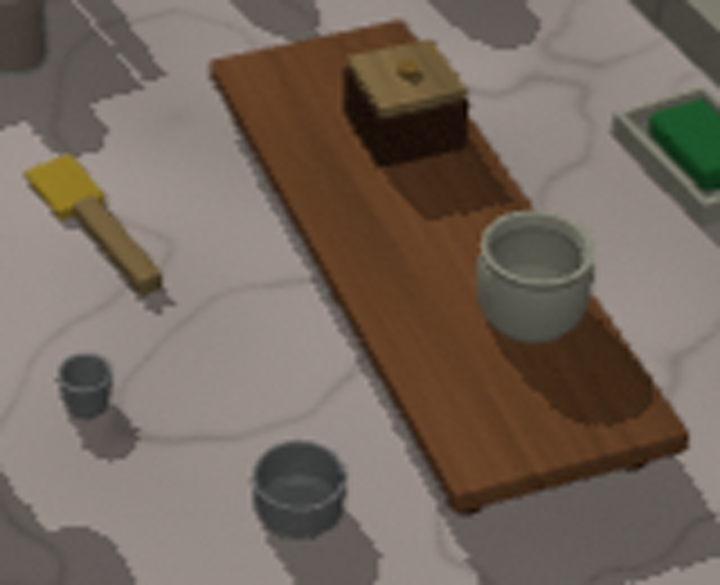

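```bash
cat > m.py <<'E'
from h import *
zt=lambda p:(180+p[0]/4-.4,85+p[1]/4-.4)
zs=lambda p:(220+p[0]/4.5-.4,140+p[1]/4.5-.4)
C=np.array([ray("top",*zt(p),.05) for p in [(47,45),(727,90),(716,322),(26,272)]])
print(C.round(4)); ctr=C.mean(0)
ydir=(C[0]-C[1])+(C[3]-C[2]);ydir/=np.linalg.norm(ydir);
print("top ctr",ctr,"len",np.linalg.norm(C[0]-C[1]),np.linalg.norm(C[3]-C[2]),np.linalg.norm(C[0]-C[3]),np.linalg.norm(C[1]-C[2]),"th",np.degrees(np.arctan2(-ydir[0],ydir[1])))
S=np.array([ray("side",*zs(p),.05) for p in [(402,22),(687,437),(458,502),(211,63)]])
print(S.round(4),S.mean(0))
yd=(S[0]-S[1])+(S[3]-S[2]);print("side th",np.degrees(np.arctan2(-yd[0],yd[1])),np.linalg.norm(S[0]-S[1]),np.linalg.norm(S[0]-S[3]))
def two(l,a,b,z):
    A=ray("top",*a,z);B=ray("side",*b,z);print(l,A.round(4),B.round(4),((A+B)/2).round(4))
two("pot",zt((540,125)),zs((536,248)),.11)
two("knob",zt((218,108)),zs((411,70)),.108)
L=np.array([ray("top",*zt(p),.104) for p in [(174,60),(275,63),(268,167),(164,160)]]);print("salt lid",L.mean(0))
two("tiffin",(416.6,189.1),(327.1,302.2),.046)
two("jar",(133.9,194.4),(221.2,132.3),.09)
two("vati",zt((611,431)),zs((299,472)),.036)
b=[ray("top",*zt(p),.01) for p in [(57,451),(64,505),(135,441),(141,497)]]
e=[ray("top",*zt(p),.012) for p in [(280,435),(283,462)]]
tip=(b[0]+b[1])/2;end=(e[0]+e[1])/2
print("scr",tip,end,(tip+end)/2,np.linalg.norm(tip-end),np.degrees(np.arctan2(*(tip-end)[::-1])))
E
python3 m.py
```

```text
[[ 0.7021  0.2282]
 [ 0.6573 -0.2348]
 [ 0.4994 -0.2214]
 [ 0.5448  0.244 ]]
top ctr [0.60089671 0.00401801] len 0.46519310363625205 0.46759732938251697 0.1581154745219257 0.1585259788333362 th -5.546622581920251
[[ 0.7002  0.2259]
 [ 0.6536 -0.2376]
 [ 0.4979 -0.2252]
 [ 0.5446  0.241 ]] [0.59906266 0.0010333 ]
side th -5.736435501823061 0.46582893153665594 0.15636147619699015
pot [ 0.6208 -0.0994] [ 0.62   -0.1008] [ 0.6204 -0.1001]
knob [0.6382 0.1062] [0.6384 0.1025] [0.6383 0.1044]
salt lid [0.63640186 0.10517305]
tiffin [ 0.4318 -0.3736] [ 0.4303 -0.3758] [ 0.431  -0.3747]
jar [0.4313 0.373 ] [0.4312 0.3713] [0.4313 0.3721]
vati [ 0.4284 -0.1515] [ 0.427  -0.1514] [ 0.4277 -0.1514]
scr [0.40499729 0.22948256] [0.42234373 0.0735474 ] [0.41367051 0.15151498] 0.156897009576408 96.34756299009362
```

```bash
cat > p.py <<'E'
from h import *
import sys
def plan(x,y,z,yaw):
    s=robot.sense();p=s["ee_pos"];R=s["tcp_rot"];cy=np.degrees(np.arctan2(R[1,0],R[0,0]))
    d=(yaw-cy+180)%360-180; a=np.radians(yaw);D=np.array([x,y,z])-p
    sh=[np.cos(a)*D[0]+np.sin(a)*D[1],np.sin(a)*D[0]-np.cos(a)*D[1],-D[2]]
    print("t",round(s["time_s"],2),"pos",p.round(4),"yaw",cy.round(2),"q",s["qpos"].round(1),"F",s["ft_force"].round(1),"gap",round(s["finger_gap"]*88,1))
    print("turn(tool) rad",round(-np.radians(d),4),"| after turn shift tool xyz",np.round(sh,4))
if __name__=="__main__": plan(*map(float,sys.argv[1:5]))
E
python3 p.py .4137 .1515 .14 186.3
python3 - <<'E'
from h import *
print(ray("top",190,237,.03),ray("top",83,200,.15), ray("top",280,226,.04),proj("top",[.4137,.1515,0]))
E
```

```text
t 0.1 pos [0.1973 0.5396 0.2379] yaw 69.9 q [ 58.1  10.4  92.1  -0.   77.6 -11.8] F [-0.2 -0.4 -0.4] gap 88.0
turn(tool) rad -2.0316 | after turn shift tool xyz [-0.1725 -0.4095  0.0979]
[0.31453582 0.23942321] [0.41680769 0.47694658] [ 0.34028591 -0.0072331 ] [222.7451303  200.53692841]
```

Request:
{"name": "arm_command", "arguments": {
  "motion": [
    [0,0,0,-0.12,0.1],
    [0,0,0,-0.12,0.1],
    [0,0,0,-0.12,0.1],
    [0,0,0,-0.12,0.1],
    [0,0,0,-0.12,0.1],
    [0,0,0,-0.12,0.1],
    [0,0,0,-0.12,0.1],
    [0,0,0,-0.12,0.1],
    [0,0,0,-0.12,0.1],
    [0,0,0,-0.12,0.1],
    [0,0,0,-0.12,0.1],
    [0,0,0,-0.12,0.1],
    [0,0,0,-0.12,0.1],
    [0,0,0,-0.12,0.1],
    [0,0,0,-0.12,0.1],
    [0,0,0,-0.12,0.1],
    [0,0,0,-0.11,0.1]
  ]
}}

```text
time_s: 1.52
ee_pos: [0.1974, 0.5397, 0.2382]
tcp_rot: [[-0.993, -0.114, -0.001], [-0.114, 0.993, -0.001], [0.001, -0.001, -1.0]]
ft_force: [-0.0, 1.2, 0.1]
finger_gap: 0.549
```

Request:
{"name": "arm_command", "arguments": {
  "motion": [
    [-0.009,-0.0205,0,0,0.1],
    [-0.009,-0.0205,0,0,0.1],
    [-0.009,-0.0205,0,0,0.1],
    [-0.009,-0.0205,0,0,0.1],
    [-0.009,-0.0205,0,0,0.1],
    [-0.009,-0.0205,0,0,0.1],
    [-0.009,-0.0205,0,0,0.1],
    [-0.009,-0.0205,0,0,0.1],
    [-0.009,-0.0205,0,0,0.1],
    [-0.009,-0.0205,0,0,0.1],
    [-0.009,-0.0205,0.01,0,0.1],
    [-0.009,-0.0205,0.01,0,0.1],
    [-0.009,-0.0205,0.01,0,0.1],
    [-0.009,-0.0205,0.01,0,0.1],
    [-0.009,-0.0205,0.01,0,0.1],
    [-0.009,-0.0205,0.01,0,0.1],
    [-0.009,-0.0205,0.01,0,0.1],
    [-0.009,-0.0205,0.01,0,0.1],
    [-0.009,-0.0205,0.01,0,0.1],
    [0,-0.0205,0.01,0,0.1]
  ]
}}

```text
time_s: 3.18
ee_pos: [0.4122, 0.159, 0.1382]
tcp_rot: [[-0.996, -0.091, 0.003], [-0.091, 0.996, -0.015], [-0.001, -0.015, -1.0]]
ft_force: [0.8, -0.6, 0.8]
finger_gap: 0.551
```

```bash
python3 p.py .4137 .1515 .004 186.3
```

```text
t 3.18 pos [0.4122 0.159  0.1382] yaw -174.77 q [   6.3    0.2  115.8   -1.    64.  -178.6] F [ 0.8 -0.6  0.8] gap 48.5
turn(tool) rad -0.0186 | after turn shift tool xyz [-0.0007 -0.0076  0.1342]
```

Request:
{"name": "arm_command", "arguments": {
  "motion": [
    [0,0,0,0.12,0.1],
    [0,0,0,0.12,0.1],
    [0,0,0,0.12,0.1],
    [0,0,0,0.12,0.1],
    [0,0,0,0.12,0.1],
    [0,0,0,0.12,0.1],
    [0,0,0,0.12,0.1],
    [0,0,0,0.12,0.1],
    [0,0,0,0.12,0.1],
    [0,0,0,0.12,0.1],
    [0,0,0,0.12,0.1],
    [0,0,0,0.12,0.1],
    [0,0,0,0.12,0.1],
    [0,0,0,0.12,0.1],
    [0,0,0,0.12,0.1],
    [0,0,0,0.12,0.1],
    [0,0,0,0.12,0.1],
    [0,0,0,0.12,0.1],
    [0,0,0,0.12,0.1],
    [0,0,0,0.12,0.1]
  ]
}}

```text
time_s: 4.85
ee_pos: [0.41, 0.1611, 0.1381]
tcp_rot: [[0.672, 0.74, 0.001], [0.74, -0.672, -0.015], [-0.01, 0.011, -1.0]]
ft_force: [0.6, 0.6, 0.2]
finger_gap: 0.546
```

Request:
{"name": "arm_command", "arguments": {
  "motion": [
    [0,0,0,0.12,0.1],
    [0,0,0,0.12,0.1],
    [0,0,0,0.12,0.1],
    [0,0,0,0.12,0.1],
    [0,0,0,0.12,0.1],
    [0,0,0,0.12,0.1],
    [0,0,0,0,0.1],
    [0,0,0,0,0.1]
  ]
}}

```text
time_s: 5.52
ee_pos: [0.4102, 0.1611, 0.1382]
tcp_rot: [[0.993, 0.122, 0.001], [0.122, -0.992, -0.015], [-0.001, 0.015, -1.0]]
ft_force: [-0.2, -0.1, 0.5]
finger_gap: 0.553
```

```bash
python3 p.py .4137 .1515 .004 6.3
```

```text
t 5.52 pos [0.4102 0.1611 0.1382] yaw 7.02 q [ 6.500e+00  1.000e-01  1.158e+02 -9.000e-01  6.410e+01 -1.000e-01] F [-0.2 -0.1  0.5] gap 48.6
turn(tool) rad 0.0125 | after turn shift tool xyz [0.0024 0.0099 0.1342]
```

```bash
cat > p.py <<'E'
from h import *
import sys
def plan(x,y,z,yaw):
    s=robot.sense();p=s["ee_pos"];R=s["tcp_rot"];cy=np.degrees(np.arctan2(R[1,0],R[0,0]))
    d=(yaw-cy+180)%360-180; a=-np.radians(d);D=np.array([x,y,z])-p
    R2=R@np.array([[np.cos(a),-np.sin(a),0],[np.sin(a),np.cos(a),0],[0,0,1]])
    print("t",round(s["time_s"],2),"pos",p.round(4),"z",R[:,2].round(3),"yaw",cy.round(2),"q",s["qpos"].round(1),"F",s["ft_force"].round(1),"gap",round(s["finger_gap"]*88,1))
    print("turn(tool) rad",round(a,4),"| after turn shift tool xyz",np.round(R2.T@D,4))
if __name__=="__main__": plan(*map(float,sys.argv[1:5]))
E
python3 p.py .4137 .1515 .004 6.3
```

```text
t 5.52 pos [0.4102 0.1611 0.1382] z [ 0.001 -0.015 -1.   ] yaw 7.02 q [ 6.500e+00  1.000e-01  1.158e+02 -9.000e-01  6.410e+01 -1.000e-01] F [-0.2 -0.1  0.5] gap 48.6
turn(tool) rad 0.0125 | after turn shift tool xyz [0.0025 0.0079 0.1344]
```

Request:
{"name": "arm_command", "arguments": {
  "motion": [
    [0.0025,0.008,0.01,0.0125,0.1],
    [0,0,0.02,0,0.1],
    [0,0,0.02,0,0.1],
    [0,0,0.02,0,0.1],
    [0,0,0.02,0,0.1],
    [0,0,0.015,0,0.1],
    [0,0,0.01,0,0.1],
    [0,0,0,0,0.1],
    [0,0,0,0,0.1]
  ]
}}

```text
time_s: 6.27
ee_pos: [0.414, 0.1513, 0.0232]
tcp_rot: [[0.994, 0.106, 0.0], [0.106, -0.994, -0.014], [-0.001, 0.014, -1.0]]
ft_force: [-0.3, -0.4, 0.5]
finger_gap: 0.548
```

```bash
python3 p.py .4137 .1515 .004 6.3; python3 - <<'E'
from h import *
s=snap("side","s1");t=snap("top","t1")
a=crop(s,242,190,45,35,8);cv2.imwrite("pics/c1.png",a)
E
```

```text
t 6.27 pos [0.414  0.1513 0.0232] z [ 0.    -0.014 -1.   ] yaw 6.08 q [  5.2  13.  118.6  -1.1  48.4  -0.2] F [-0.3 -0.4  0.5] gap 48.2
turn(tool) rad -0.0039 | after turn shift tool xyz [-0.0003 -0.0005  0.0192]
```

View pics/c1.png

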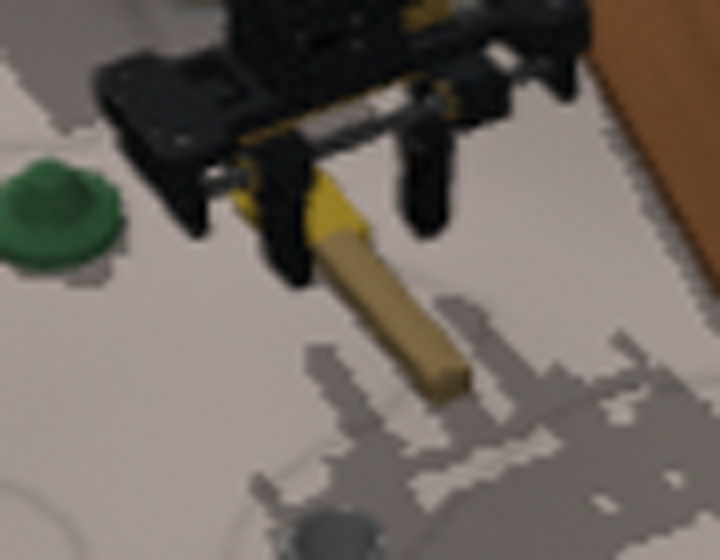

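Fingers straddle the handle (around crop (290,270) and (430,225)), well aligned. Go down and close.

Request:
{"name": "arm_command", "arguments": {
  "motion": [
    [0,0,0.01,0,0.1],
    [0,0,0.009,0,0.1],
    [0,0,0,0,0.1],
    [0,0,0,0,-1],
    [0,0,0,0,-1],
    [0,0,0,0,-1],
    [0,0,0,0,-1],
    [0,0,0,0,-1],
    [0,0,0,0,-1],
    [0,0,0,0,-1],
    [0,0,0,0,-1]
  ]
}}

```text
time_s: 7.28
ee_pos: [0.4146, 0.1513, 0.0049]
tcp_rot: [[0.994, 0.105, 0.002], [0.105, -0.994, -0.014], [0.001, 0.014, -1.0]]
ft_force: [-0.6, 0.4, 2.7]
finger_gap: 0.218
```

Request:
{"name": "arm_command", "arguments": {
  "motion": [
    [0,0,-0.01,0,-1],
    [0,0,-0.02,0,-1],
    [0,0,-0.02,0,-1],
    [0,0,-0.02,0,-1],
    [0,0,-0.02,0,-1],
    [0,0,-0.02,0,-1],
    [0,0,-0.02,0,-1],
    [0,0,-0.02,0,-1]
  ]
}}

```text
time_s: 7.95
ee_pos: [0.4138, 0.1534, 0.1562]
tcp_rot: [[0.994, 0.105, 0.002], [0.105, -0.994, -0.014], [0.0, 0.014, -1.0]]
ft_force: [1.2, 0.2, -1.0]
finger_gap: 0.223
```

```bash
python3 - <<'E'
import numpy as np
c=np.array([.600,.0025]);X=np.array([np.cos(np.radians(5.63)),-np.sin(np.radians(5.63))]);Y=np.array([-X[1],X[0]])
for n,x,y in [("scr",-.05,0),("jar",.029,-.195)]: print(n,c+x*X+y*Y)
for n,p in [("pot",(.6204,-.1001)),("salt",(.637,.1045)),("mid",(.6287,.0022))]:
    d=np.array(p)-c;print(n,d@X,d@Y)
E
python3 p.py .55 .0074 .15 174.4;python3 - <<'E'
from h import *
s=snap("side","s2")
cv2.imwrite("pics/c2.png",crop(s,242,170,60,50,6))
E
```

```text
scr [0.55024119 0.0074052 ]
jar [ 0.60972983 -0.19440437]
pot 0.03036706283801771 -0.10010375364886115
salt 0.02681491167001768 0.10513781675557635
mid 0.028590987254017753 0.0025170315533576066
t 7.95 pos [0.4138 0.1534 0.1562] z [ 0.002 -0.014 -1.   ] yaw 6.04 q [  5.5  -1.5 115.   -0.9  66.4  -0.2] F [ 1.2  0.2 -1. ] gap 19.6
turn(tool) rad -2.9385 | after turn shift tool xyz [-0.1498 -0.1319  0.0085]
```

View pics/c2.png

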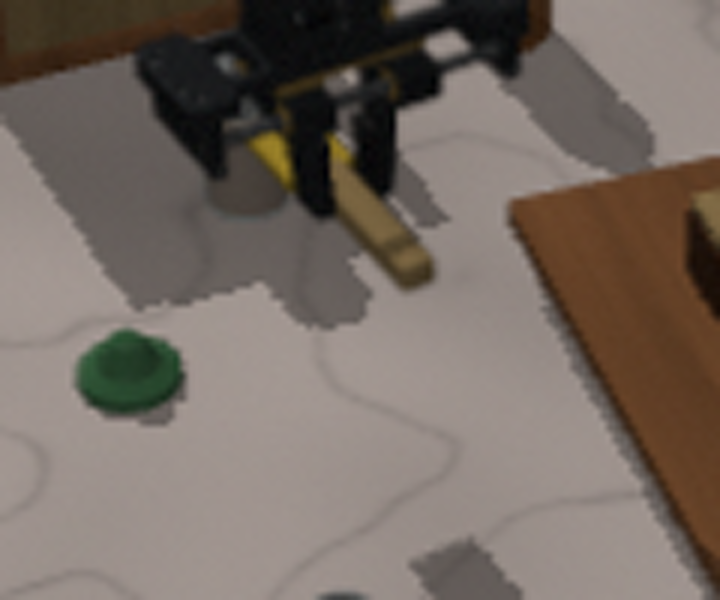

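```bash
python3 p.py .55 .0074 .15 6.04
```

```text
t 8.0 pos [0.4163 0.1538 0.16  ] z [ 0.008 -0.014 -1.   ] yaw 6.05 q [  5.5  -1.7 114.7  -0.9  66.6  -0.2] F [1.8 1.9 2.6] gap 19.9
turn(tool) rad 0.0002 | after turn shift tool xyz [0.1175 0.1595 0.0131]
```

Request:
{"name": "arm_command", "arguments": {
  "motion": [
    [0.012,0.016,0,0,-1],
    [0.012,0.016,0,0,-1],
    [0.012,0.016,0,0,-1],
    [0.012,0.016,0,0,-1],
    [0.012,0.016,0,0,-1],
    [0.012,0.016,0,0,-1],
    [0.012,0.016,0,0,-1],
    [0.012,0.016,0,0,-1],
    [0.012,0.016,0,0,-1],
    [0.01,0.016,0,0,-1],
    [0,0,0,0.11,-1],
    [0,0,0,0.11,-1],
    [0,0,0,0.11,-1],
    [0,0,0,0.11,-1],
    [0,0,0,0.11,-1],
    [0,0,0,0.11,-1],
    [0,0,0,0.11,-1],
    [0,0,0,0.11,-1],
    [0,0,0,0.11,-1],
    [0,0,0,0.11,-1]
  ]
}}

```text
time_s: 9.67
ee_pos: [0.5479, 0.0068, 0.1567]
tcp_rot: [[0.54, -0.842, 0.001], [-0.841, -0.54, -0.014], [0.012, 0.007, -1.0]]
ft_force: [-0.5, 0.4, -0.8]
finger_gap: 0.223
```

Request:
{"name": "arm_command", "arguments": {
  "motion": [
    [0,0,0,0.11,-1],
    [0,0,0,0.11,-1],
    [0,0,0,0.11,-1],
    [0,0,0,0.11,-1],
    [0,0,0,0.11,-1],
    [0,0,0,0.11,-1],
    [0,0,0,0.11,-1],
    [0,0,0,0.11,-1],
    [0,0,0,0.11,-1],
    [0,0,0,0.11,-1],
    [0,0,0,0.11,-1],
    [0,0,0,0.11,-1],
    [0,0,0,0.11,-1],
    [0,0,0,0.11,-1],
    [0,0,0,0.11,-1],
    [0,0,0,0.11,-1],
    [0,0,0,0.11,-1],
    [0,0,0,0.11,-1],
    [0,0,0,0,-1],
    [0,0,0,0,-1]
  ]
}}

```text
time_s: 11.33
ee_pos: [0.548, 0.0068, 0.1568]
tcp_rot: [[-0.986, -0.169, 0.001], [-0.169, 0.985, -0.014], [0.001, -0.014, -1.0]]
ft_force: [-0.4, 0.1, -1.5]
finger_gap: 0.22
```

```bash
python3 p.py .55 .0074 .055 174.4
```

```text
t 11.33 pos [0.548  0.0068 0.1568] z [ 0.001 -0.014 -1.   ] yaw -170.25 q [-11.3  12.  100.2  -0.8  67.5 159.3] F [-0.4  0.1 -1.5] gap 19.3
turn(tool) rad 0.2679 | after turn shift tool xyz [-0.0016  0.0022  0.1018]
```

Request:
{"name": "arm_command", "arguments": {
  "motion": [
    [0,0,0,0.12,-1],
    [-0.0016,0.002,0,0.12,-1],
    [0,0,0.02,0,-1],
    [0,0,0.02,0,-1],
    [0,0,0.02,0,-1],
    [0,0,0.015,0,-1],
    [0,0,0,0,-1],
    [0,0,0,0,-1]
  ]
}}

```text
time_s: 12.0
ee_pos: [0.5492, 0.0079, 0.0813]
tcp_rot: [[-0.997, 0.071, -0.0], [0.071, 0.997, -0.014], [-0.001, -0.014, -1.0]]
ft_force: [0.7, 0.6, 0.2]
finger_gap: 0.224
```

```bash
python3 p.py .55 .0074 .055 174.4; python3 - <<'E'
from h import *
s=snap("side","s3");t=snap("top","t3")
a=crop(s,310,190,75,65,5);b=crop(t,275,130,100,50,4);cv2.imwrite("pics/c3.png",a);cv2.imwrite("pics/c3t.png",b)
E
```

```text
t 12.0 pos [0.5492 0.0079 0.0813] z [-0.    -0.014 -1.   ] yaw 175.93 q [-11.1  18.4 102.4  -0.9  59.1 173.4] F [0.7 0.6 0.2] gap 19.7
turn(tool) rad 0.0268 | after turn shift tool xyz [-0.0008 -0.0001  0.0263]
```

View pics/c3.png

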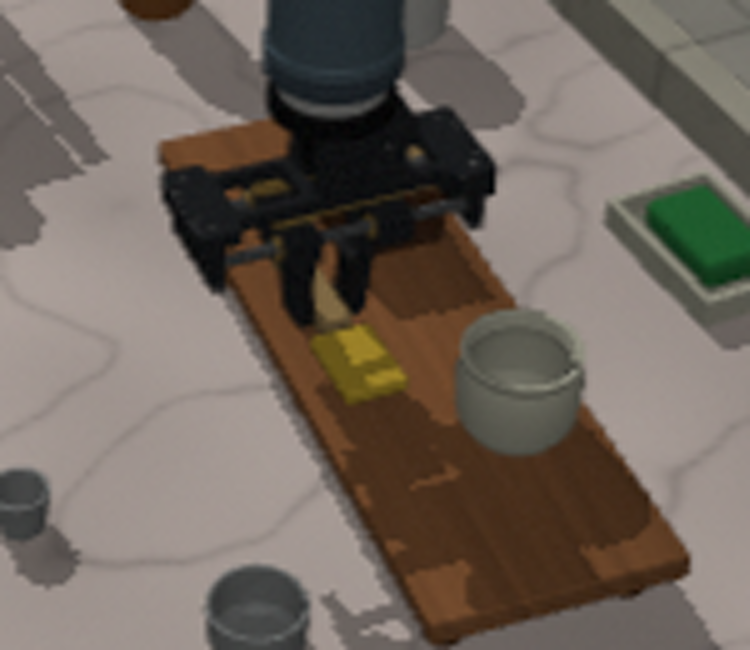

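View pics/c3t.png

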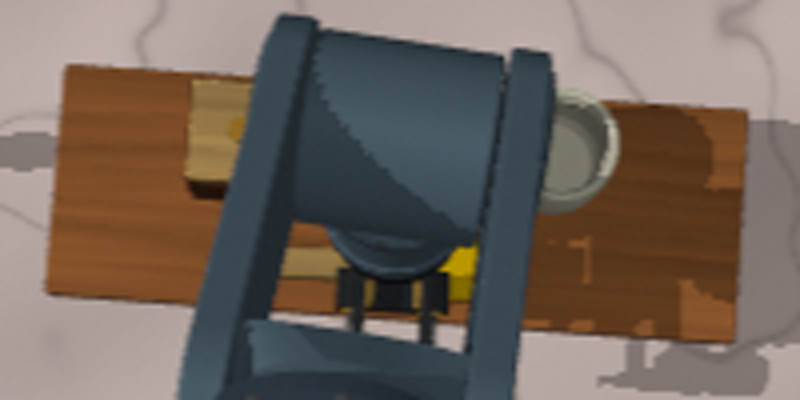

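Request:
{"name": "arm_command", "arguments": {
  "motion": [
    [-0.001,0,0.008,0,-1],
    [0,0,0.008,0,-1],
    [0,0,0.005,0,-1],
    [0,0,0.004,0,-1],
    [0,0,0,0,-1],
    [0,0,0,0,-1]
  ]
}}

```text
time_s: 12.6
ee_pos: [0.5508, 0.0074, 0.0568]
tcp_rot: [[-0.997, 0.073, 0.001], [0.073, 0.997, -0.014], [-0.002, -0.014, -1.0]]
ft_force: [-0.9, 0.0, -0.2]
finger_gap: 0.225
```

Request:
{"name": "arm_command", "arguments": {
  "motion": [
    [0,0,0,0,-0.1],
    [0,0,0,0,-0.1],
    [0,0,0,0,-0.1],
    [0,0,0,0,-0.1],
    [0,0,-0.005,0,-0.1],
    [0,0,-0.015,0,-0.1],
    [0,0,-0.02,0,-0.1],
    [0,0,-0.02,0,0.7],
    [0,0,-0.02,0,0.7],
    [0,0,-0.02,0,0.7],
    [0,0,0,0,0.7]
  ]
}}

```text
time_s: 13.52
ee_pos: [0.5536, 0.0084, 0.1618]
tcp_rot: [[-0.997, 0.073, 0.009], [0.073, 0.997, -0.016], [-0.01, -0.015, -1.0]]
ft_force: [1.3, -0.2, 0.9]
finger_gap: 0.73
```

```bash
python3 p.py .431 -.3747 .12 -6
```

```text
t 13.52 pos [0.5536 0.0084 0.1618] z [ 0.009 -0.016 -1.   ] yaw 175.83 q [-11.   12.   99.6  -0.8  67.7 173.5] F [ 1.3 -0.2  0.9] gap 64.2
turn(tool) rad -3.1097 | after turn shift tool xyz [-0.0823  0.3931  0.0466]
```

Request:
{"name": "arm_command", "arguments": {
  "motion": [
    [0,0,-0.01,-0.12,0.8],
    [0,0,0,-0.12,0.8],
    [0,0,0,-0.12,0.8],
    [0,0,0,-0.12,0.8],
    [0,0,0,-0.12,0.8],
    [0,0,0,-0.12,0.8],
    [0,0,0,-0.12,0.8],
    [0,0,0,-0.12,0.8],
    [0,0,0,-0.12,0.8],
    [0,0,0,-0.12,0.8],
    [0,0,0,-0.12,0.8],
    [0,0,0,-0.12,0.8],
    [0,0,0,-0.12,0.8],
    [0,0,0,-0.12,0.8],
    [0,0,0,-0.12,0.8],
    [0,0,0,-0.12,0.8],
    [0,0,0,-0.12,0.8],
    [0,0,0,-0.12,0.8],
    [0,0,0,-0.12,0.8],
    [0,0,0,-0.12,0.8]
  ]
}}

```text
time_s: 15.18
ee_pos: [0.5504, 0.0089, 0.1662]
tcp_rot: [[0.69, -0.723, 0.001], [-0.723, -0.69, -0.014], [0.011, 0.009, -1.0]]
ft_force: [-0.2, -0.3, 0.0]
finger_gap: 0.899
```

Request:
{"name": "arm_command", "arguments": {
  "motion": [
    [0,0,0,-0.12,0.8],
    [0,0,0,-0.12,0.8],
    [0,0,0,-0.12,0.8],
    [0,0,0,-0.12,0.8],
    [0,0,0,-0.12,0.8],
    [0,0,0,-0.11,0.8],
    [-0.006,0.0265,0,0,0.8],
    [-0.006,0.028,0,0,0.8],
    [-0.006,0.028,0,0,0.8],
    [-0.006,0.028,0,0,0.8],
    [-0.006,0.028,0,0,0.8],
    [-0.006,0.028,0,0,0.8],
    [-0.006,0.028,0,0,0.8],
    [-0.006,0.028,0,0,0.8],
    [-0.006,0.028,0,0,0.8],
    [-0.006,0.028,0,0,0.8],
    [-0.006,0.028,0,0,0.8],
    [-0.006,0.028,0,0,0.8],
    [-0.006,0.028,0,0,0.8],
    [-0.006,0.028,0,0,0.8]
  ]
}}

```text
time_s: 16.85
ee_pos: [0.4256, -0.3717, 0.1715]
tcp_rot: [[0.995, -0.105, 0.001], [-0.105, -0.994, -0.014], [0.003, 0.013, -1.0]]
ft_force: [0.6, -0.1, 0.7]
finger_gap: 0.899
```

```bash
python3 p.py .431 -.3747 .006 -6; python3 - <<'E'
from h import *
t=snap("top","t4")
b=crop(t,275,130,100,50,4);cv2.imwrite("pics/c4t.png",b)
E
```

```text
t 16.85 pos [ 0.4256 -0.3717  0.1715] z [ 0.001 -0.014 -1.   ] yaw -6.0 q [-52.9  12.7  97.5  -0.4  69.1 -46.8] F [ 0.6 -0.1  0.7] gap 79.1
turn(tool) rad -0.0001 | after turn shift tool xyz [0.0053 0.0002 0.1655]
```

View pics/c4t.png

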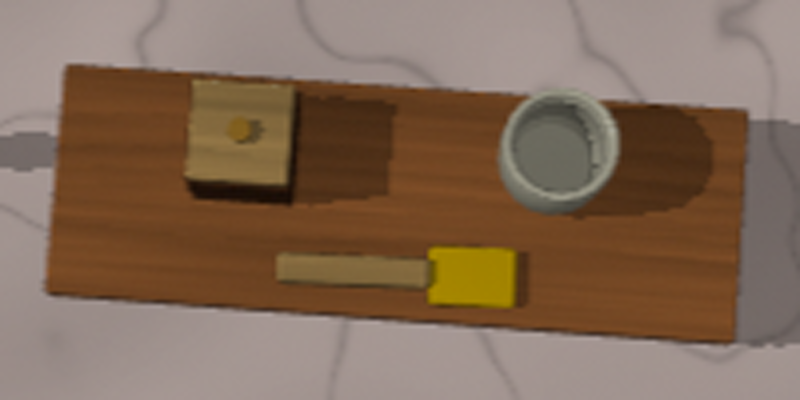

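Request:
{"name": "arm_command", "arguments": {
  "motion": [
    [0.005,0,0.02,0,0.9],
    [0,0,0.025,0,0.9],
    [0,0,0.025,0,0.9],
    [0,0,0.025,0,0.9],
    [0,0,0.02,0,0.9],
    [0,0,0.015,0,0.9],
    [0,0,0.015,0,0.9],
    [0,0,0.01,0,0.9],
    [0,0,0.01,0,0.9],
    [0,0,0,0,0.9],
    [0,0,0,0,0.9]
  ]
}}

```text
time_s: 17.82
ee_pos: [0.4316, -0.3732, 0.0068]
tcp_rot: [[0.995, -0.104, 0.001], [-0.104, -0.994, -0.013], [0.003, 0.013, -1.0]]
ft_force: [0.7, -0.2, 0.2]
finger_gap: 0.949
```

```bash
python3 p.py .431 -.3747 .006 -6; python3 - <<'E'
from h import *
s=snap("side","s5");a=crop(s,328,300,60,60,5);t=snap("top","t5");b=crop(t,417,190,60,60,5)
cv2.imwrite("pics/c5.png",cv2.resize(np.hstack([a,b]),(800,400)))
E
```

```text
t 17.82 pos [ 0.4316 -0.3732  0.0068] z [ 0.001 -0.013 -1.   ] yaw -5.99 q [-52.5  27.5 100.5  -0.5  51.4 -46.2] F [ 0.7 -0.2  0.2] gap 83.5
turn(tool) rad 0.0001 | after turn shift tool xyz [-0.0004  0.0015  0.0009]
```

View pics/c5.png

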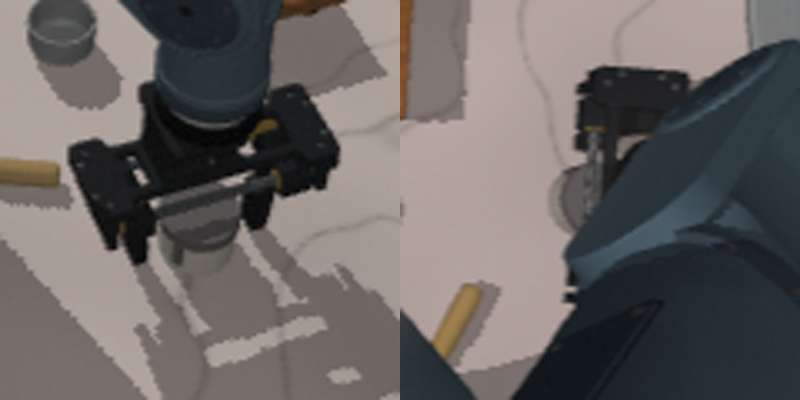

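Request:
{"name": "arm_command", "arguments": {
  "motion": [
    [0,0.0015,0,0,0.9],
    [0,0,0,0,0.4],
    [0,0,0,0,0.4],
    [0,0,0,0,-0.5],
    [0,0,0,0,-0.5],
    [0,0,0,0,-0.5],
    [0,0,0,0,-0.5],
    [0,0,0,0,-0.5],
    [0,0,-0.01,0,-0.5],
    [0,0,-0.02,0,-0.5],
    [0,0,-0.02,0,-0.5],
    [0,0,-0.02,0,-0.5],
    [0,0,-0.02,0,-0.5],
    [0,0,-0.02,0,-0.5],
    [0,0,-0.02,0,-0.5],
    [0,0,-0.02,0,-0.5],
    [0,0,-0.02,0,-0.5]
  ]
}}

```text
time_s: 19.33
ee_pos: [0.431, -0.3722, 0.1785]
tcp_rot: [[0.995, -0.104, 0.001], [-0.104, -0.994, -0.014], [0.003, 0.014, -1.0]]
ft_force: [-0.1, -1.2, -1.7]
finger_gap: 0.667
```

```bash
python3 p.py .6287 .0022 .18 -6; python3 - <<'E'
from h import *
s=snap("side","s6");a=crop(s,328,260,60,60,5)
cv2.imwrite("pics/c6.png",a)
E
```

```text
t 19.33 pos [ 0.431  -0.3722  0.1785] z [ 0.001 -0.014 -1.   ] yaw -5.99 q [-52.5  12.7  96.6  -0.4  70.  -46.4] F [-0.1 -1.2 -1.7] gap 58.7
turn(tool) rad 0.0001 | after turn shift tool xyz [ 0.1575 -0.3929 -0.0064]
```

View pics/c6.png

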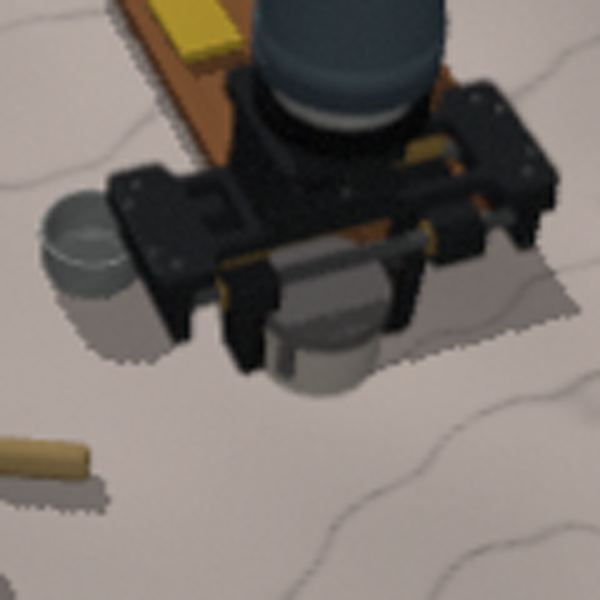

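Request:
{"name": "arm_command", "arguments": {
  "motion": [
    [0.008,-0.0197,0,0,-0.5],
    [0.008,-0.0197,0,0,-0.5],
    [0.008,-0.0197,0,0,-0.5],
    [0.008,-0.0197,0,0,-0.5],
    [0.008,-0.0197,0,0,-0.5],
    [0.008,-0.0197,0,0,-0.5],
    [0.008,-0.0197,0,0,-0.5],
    [0.008,-0.0197,0,0,-0.5],
    [0.008,-0.0197,0,0,-0.5],
    [0.008,-0.0197,0,0,-0.5],
    [0.008,-0.0197,0,0,-0.5],
    [0.008,-0.0197,0,0,-0.5],
    [0.008,-0.0197,0,0,-0.5],
    [0.008,-0.0197,0,0,-0.5],
    [0.008,-0.0197,0,0,-0.5],
    [0.008,-0.0197,0,0,-0.5],
    [0.008,-0.0197,0,0,-0.5],
    [0.008,-0.0197,0,0,-0.5],
    [0.008,-0.0197,0,0,-0.5],
    [0.006,-0.0197,0,0,-0.5]
  ]
}}

```text
time_s: 21.05
ee_pos: [0.6296, 0.0038, 0.1715]
tcp_rot: [[0.995, -0.104, 0.001], [-0.104, -0.994, -0.014], [0.002, 0.014, -1.0]]
ft_force: [0.4, 0.8, -1.0]
finger_gap: 0.67
```

Request:
{"name": "arm_command", "arguments": {
  "motion": [
    [0,0,0,0,-0.5],
    [0,0,0,0,-0.5]
  ]
}}

```text
time_s: 21.22
ee_pos: [0.6292, 0.0037, 0.1714]
tcp_rot: [[0.995, -0.102, 0.0], [-0.102, -0.995, -0.014], [0.002, 0.014, -1.0]]
ft_force: [-0.6, 0.1, -1.6]
finger_gap: 0.667
```

```bash
python3 p.py .6287 .0022 .057 -5.6
```

```text
t 21.22 pos [0.6292 0.0037 0.1714] z [ 0.    -0.014 -1.   ] yaw -5.88 q [-10.1  20.7  87.3  -0.8  71.8  -3.9] F [-0.6  0.1 -1.6] gap 58.7
turn(tool) rad -0.0049 | after turn shift tool xyz [-5.000e-04 -1.000e-04  1.144e-01]
```

Request:
{"name": "arm_command", "arguments": {
  "motion": [
    [0,0,0.015,0,-0.5],
    [0,0,0.02,0,-0.5],
    [0,0,0.02,0,-0.5],
    [0,0,0.02,0,-0.5],
    [0,0,0.015,0,-0.5],
    [0,0,0.01,0,-0.5],
    [0,0,0.006,0,-0.5],
    [0,0,0.004,0,-0.5],
    [0,0,0.003,0,-0.5],
    [0,0,0,0,-0.5],
    [0,0,0,0,-0.5]
  ]
}}

```text
time_s: 22.13
ee_pos: [0.6303, 0.0009, 0.0599]
tcp_rot: [[0.995, -0.105, 0.003], [-0.104, -0.994, -0.014], [0.004, 0.014, -1.0]]
ft_force: [0.1, 0.1, -0.6]
finger_gap: 0.666
```

```bash
python3 p.py .6287 .0022 .057 -5.6;python3 - <<'E'
from h import *
s=snap("side","s7");a=crop(s,328,180,60,60,6)
cv2.imwrite("pics/c7.png",a[:600])
E
```

```text
t 22.13 pos [0.6303 0.0009 0.0599] z [ 0.003 -0.014 -1.   ] yaw -6.0 q [-10.3  28.8  90.4  -0.9  60.4  -3.9] F [ 0.1  0.1 -0.6] gap 58.6
turn(tool) rad -0.0069 | after turn shift tool xyz [-0.0017 -0.0011  0.0029]
```

View pics/c7.png

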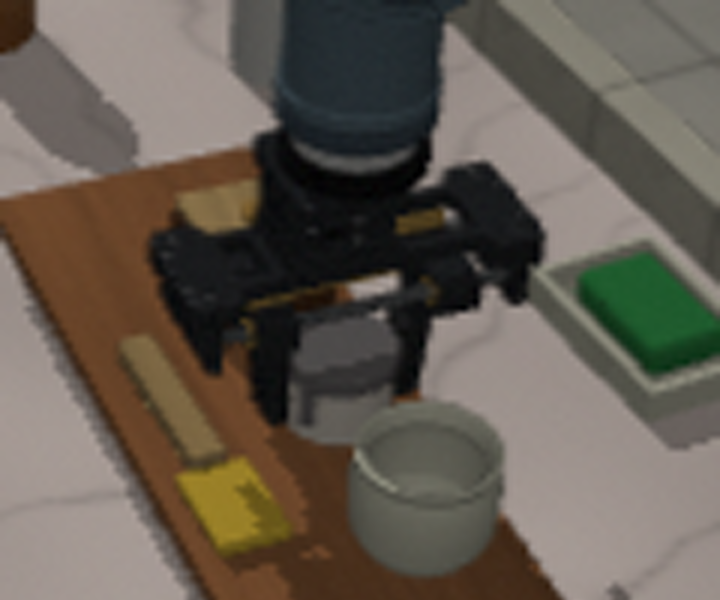

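Well clear of pot, salt box and scraper. Lower the last 3 mm and release.

Request:
{"name": "arm_command", "arguments": {
  "motion": [
    [-0.001,-0.001,0.0025,0,-0.5],
    [0,0,0,0,-0.5],
    [0,0,0,0,0.6],
    [0,0,0,0,0.6],
    [0,0,0,0,0.6],
    [0,0,0,0,0.6],
    [0,0,-0.005,0,0.6],
    [0,0,-0.02,0,0.6],
    [0,0,-0.02,0,0.6],
    [0,0,-0.02,0,0.7],
    [0,0,-0.025,0,0.8],
    [0,0,-0.025,0,0.8],
    [0,0,0,0,0.8]
  ]
}}

```text
time_s: 23.27
ee_pos: [0.6319, 0.0034, 0.1782]
tcp_rot: [[0.994, -0.104, 0.011], [-0.104, -0.994, -0.016], [0.013, 0.015, -1.0]]
ft_force: [1.1, 0.3, 0.8]
finger_gap: 0.894
```

```bash
python3 p.py .4277 -.1514 .15 -5.6
```

```text
t 23.27 pos [0.6319 0.0034 0.1782] z [ 0.011 -0.016 -1.   ] yaw -5.98 q [-10.   20.3  87.1  -0.8  71.9  -3.8] F [1.1 0.3 0.8] gap 78.7
turn(tool) rad -0.0067 | after turn shift tool xyz [-0.1885  0.1736  0.0284]
```

Request:
{"name": "arm_command", "arguments": {
  "motion": [
    [-0.019,0.0174,0,0,0.9],
    [-0.019,0.0174,0,0,0.9],
    [-0.019,0.0174,0,0,0.9],
    [-0.019,0.0174,0,0,0.9],
    [-0.019,0.0174,0,0,0.9],
    [-0.019,0.0174,0,0,0.9],
    [-0.019,0.0174,0,0,0.9],
    [-0.019,0.0174,0,0,0.9],
    [-0.019,0.0174,0,0,0.9],
    [-0.015,0.0174,0,0,0.9],
    [0,0,0.02,0,0.9],
    [0,0,0.02,0,0.9],
    [0,0,0.02,0,0.9],
    [0,0,0.02,0,0.9],
    [0,0,0.01,0,0.9],
    [0,0,0,0,0.9],
    [0,0,0,0,0.9]
  ]
}}

```text
time_s: 24.68
ee_pos: [0.4255, -0.1509, 0.0834]
tcp_rot: [[0.995, -0.104, 0.001], [-0.104, -0.994, -0.013], [0.002, 0.013, -1.0]]
ft_force: [-0.8, -0.4, 0.6]
finger_gap: 0.948
```

```bash
python3 p.py .4277 -.1514 .004 -5.6;python3 - <<'E'
from h import *
s=snap("side","s8");a=crop(s,290,235,60,60,5);t=snap("top","t8");b=crop(t,275,130,80,60,5)
cv2.imwrite("pics/c8.png",a);cv2.imwrite("pics/c8t.png",b)
E
```

```text
t 24.68 pos [ 0.4255 -0.1509  0.0834] z [ 0.001 -0.013 -1.   ] yaw -5.99 q [-34.2   6.7 116.6  -0.7  56.3 -27.8] F [-0.8 -0.4  0.6] gap 83.4
turn(tool) rad -0.0069 | after turn shift tool xyz [ 0.0021 -0.0008  0.0794]
```

View pics/c8.png

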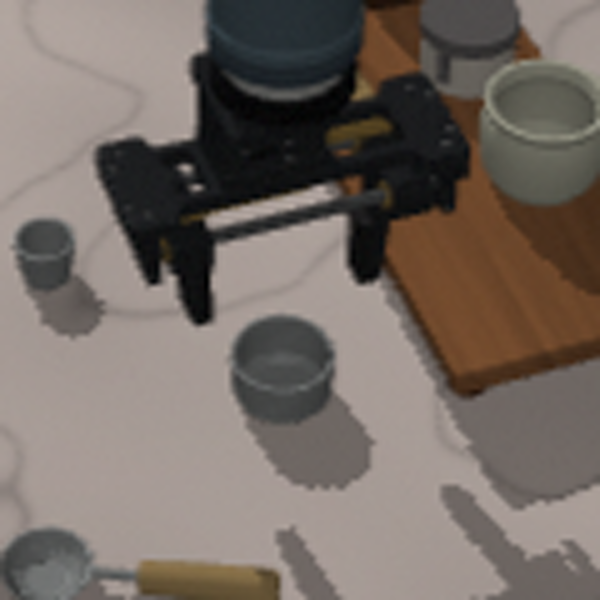

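View pics/c8t.png

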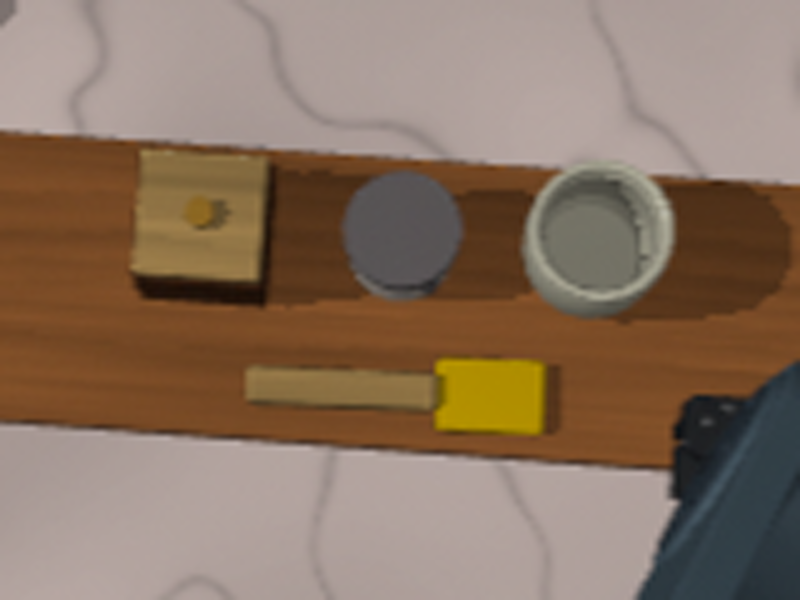

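```bash
python3 - <<'E'
from h import *
f=lambda x,y:(195+x/5-.4,70+y/5-.4)
print("tiffin",ray("top",*f(403,229),.096)); print("pot",ray("top",*f(598,238),.11))
print("knob",ray("top",*f(199,211),.108))
s=lambda x,y:(230+x/5-.4,175+y/5-.4)
print("tif side",ray("side",*s(469,15),.096),"vati side",ray("side",*s(283,352),.036))
print("handle end",ray("top",*f(245,384),.064),"tip",ray("top",*f(545,398),.058))
E
```

```text
tiffin [6.28552837e-01 4.21216085e-04]
pot [ 0.61733572 -0.09827977]
knob [0.63763726 0.10545649]
tif side [ 6.27121546e-01 -8.74964175e-05] vati side [ 0.42652935 -0.15327702]
handle end [0.5552747  0.08587717] tip [ 0.54472948 -0.0746898 ]
```

Request:
{"name": "arm_command", "arguments": {
  "motion": [
    [0.002,0,0.02,0,0.9],
    [0,0,0.02,0,0.9],
    [0,0,0.015,0,0.9],
    [0,0,0.01,0,0.9],
    [0,0,0.008,0,0.9],
    [0,0,0.006,0,0.9],
    [0,0,0,0,0.9],
    [0,0,0,0,0.9]
  ]
}}

```text
time_s: 25.45
ee_pos: [0.4281, -0.1526, 0.0049]
tcp_rot: [[0.995, -0.104, 0.002], [-0.104, -0.994, -0.014], [0.004, 0.014, -1.0]]
ft_force: [-0.1, -0.3, 1.0]
finger_gap: 0.954
```

```bash
python3 p.py .4277 -.1514 .003 -5.6
```

```text
t 25.45 pos [ 0.4281 -0.1526  0.0049] z [ 0.002 -0.014 -1.   ] yaw -5.99 q [-34.2  16.4 117.3  -0.9  45.7 -27.6] F [-0.1 -0.3  1. ] gap 84.0
turn(tool) rad -0.0069 | after turn shift tool xyz [-0.0005 -0.0012  0.0018]
```

Request:
{"name": "arm_command", "arguments": {
  "motion": [
    [0,0,0.001,0,0.9],
    [0,0,0,0,0.4],
    [0,0,0,0,0.4],
    [0,0,0,0,-0.5],
    [0,0,0,0,-0.5],
    [0,0,0,0,-0.5],
    [0,0,0,0,-0.5],
    [0,0,0,0,-0.5],
    [0,0,-0.01,0,-0.5],
    [0,0,-0.02,0,-0.5],
    [0,0,-0.025,0,-0.5],
    [0,0,-0.025,0,-0.5],
    [0,0,-0.03,0,-0.5],
    [0,0,-0.03,0,-0.5],
    [0,0,-0.03,0,-0.5],
    [0,0,-0.025,0,-0.5],
    [0,0,-0.015,0,-0.5],
    [0,0,0,0,-0.5],
    [0,0,0,0,-0.5]
  ]
}}

```text
time_s: 27.03
ee_pos: [0.4277, -0.1496, 0.2142]
tcp_rot: [[0.995, -0.105, 0.003], [-0.104, -0.994, -0.015], [0.005, 0.015, -1.0]]
ft_force: [0.2, -0.1, -1.1]
finger_gap: 0.637
```

```bash
python3 p.py .628 .0003 .2 -5.6;python3 - <<'E'
from h import *
s=snap("side","s9");a=crop(s,290,180,60,60,6)
cv2.imwrite("pics/c9.png",a[:600])
E
```

```text
t 27.03 pos [ 0.4277 -0.1496  0.2142] z [ 0.003 -0.015 -1.   ] yaw -5.99 q [-33.9  -4.7 110.8  -0.6  73.3 -27.7] F [ 0.2 -0.1 -1.1] gap 56.0
turn(tool) rad -0.0069 | after turn shift tool xyz [ 0.1847 -0.1689  0.0126]
```

View pics/c9.png

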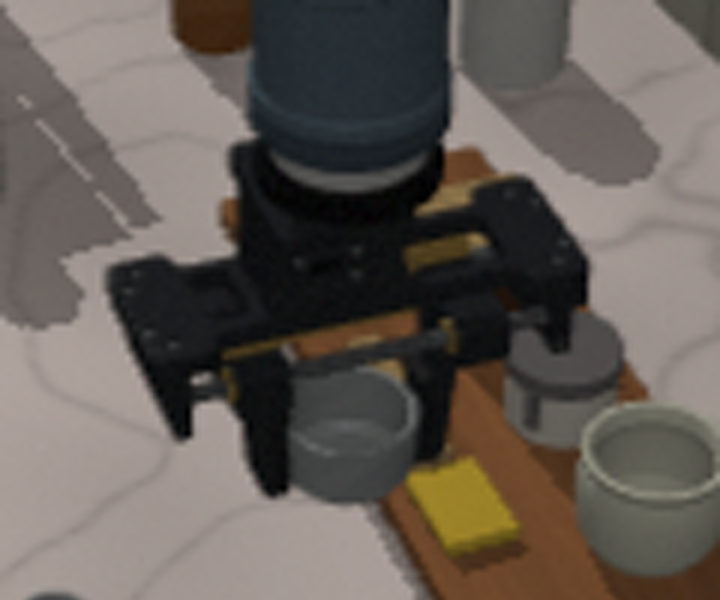

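Request:
{"name": "arm_command", "arguments": {
  "motion": [
    [0.0185,-0.0168,0,0,-0.5],
    [0.0185,-0.0168,0,0,-0.5],
    [0.0185,-0.0168,0,0,-0.5],
    [0.0185,-0.0168,0,0,-0.5],
    [0.0185,-0.0168,0,0,-0.5],
    [0.0185,-0.0168,0,0,-0.5],
    [0.0185,-0.0168,0,0,-0.5],
    [0.0185,-0.0168,0,0,-0.5],
    [0.0185,-0.0168,0,0,-0.5],
    [0.0185,-0.0168,0,0,-0.5],
    [0,0,0.02,0,-0.5],
    [0,0,0.02,0,-0.5],
    [0,0,0.015,0,-0.5],
    [0,0,0.015,0,-0.5],
    [0,0,0.01,0,-0.5],
    [0,0,0,0,-0.5],
    [0,0,0,0,-0.5]
  ]
}}

```text
time_s: 28.5
ee_pos: [0.6281, -0.0027, 0.1302]
tcp_rot: [[0.995, -0.105, -0.001], [-0.105, -0.994, -0.014], [0.0, 0.014, -1.0]]
ft_force: [0.4, 0.4, -0.3]
finger_gap: 0.637
```

```bash
python3 p.py .628 .0003 .1 -5.6;python3 - <<'E'
from h import *
s=snap("side","s10");a=crop(s,325,165,50,50,6)
cv2.imwrite("pics/c10.png",a[:600])
E
```

```text
t 28.5 pos [ 0.6281 -0.0027  0.1302] z [-0.001 -0.014 -1.   ] yaw -6.0 q [-10.7  23.3  88.9  -0.8  67.7  -4.3] F [ 0.4  0.4 -0.3] gap 56.1
turn(tool) rad -0.0071 | after turn shift tool xyz [-0.0004 -0.0034  0.0301]
```

View pics/c10.png

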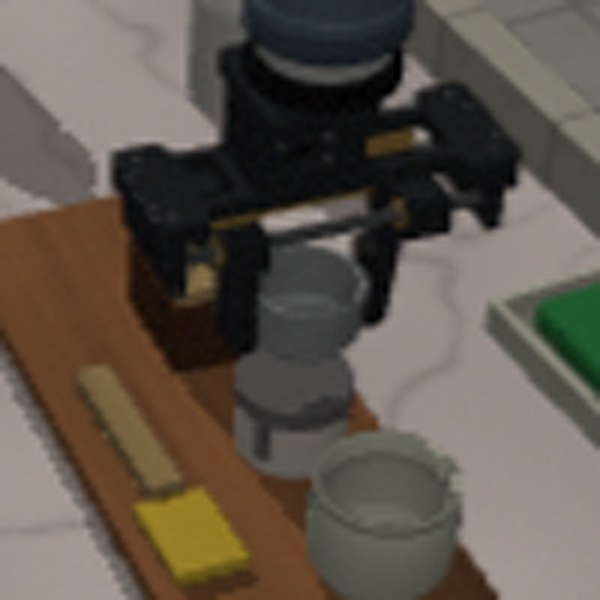

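```bash
python3 - <<'E'
from h import *
s=lambda x,y:(275+x/6-.4,115+y/6-.4)
print("vati",ray("side",*s(311,284),.162),"tif",ray("side",*s(294,385),.096))
print(proj("side",[.628,-.0027,.162]),s(311,284),proj("side",[.628,.0003,.096]),s(294,385))
E
```

```text
vati [ 0.62781278 -0.00794994] tif [ 0.62493744 -0.0052119 ]
[325.60923908 160.93089136] (326.43333333333334, 161.93333333333334) [323.58915854 177.44891139] (323.6, 178.76666666666668)
```

Request:
{"name": "arm_command", "arguments": {
  "motion": [
    [-0.001,-0.003,0.008,0,-0.5],
    [0,0,0.008,0,-0.5],
    [0,0,0.006,0,-0.5],
    [0,0,0.004,0,-0.5],
    [0,0,0.002,0,-0.5],
    [0,0,0,0,-0.5],
    [0,0,0,0,-0.5]
  ]
}}

```text
time_s: 29.13
ee_pos: [0.6285, -0.0002, 0.1037]
tcp_rot: [[0.995, -0.105, 0.002], [-0.105, -0.994, -0.014], [0.003, 0.014, -1.0]]
ft_force: [-0.4, -0.2, -0.9]
finger_gap: 0.637
```

```bash
python3 p.py .628 .0003 .1 -5.6;python3 - <<'E'
from h import *
s=snap("side","s11");a=crop(s,325,165,50,50,6)
cv2.imwrite("pics/c11.png",a[:600])
E
```

```text
t 29.13 pos [ 6.285e-01 -2.000e-04  1.037e-01] z [ 0.002 -0.014 -1.   ] yaw -6.0 q [-10.4  25.2  89.8  -0.9  64.8  -4.1] F [-0.4 -0.2 -0.9] gap 56.0
turn(tool) rad -0.007 | after turn shift tool xyz [-0.0006 -0.0005  0.0037]
```

View pics/c11.png

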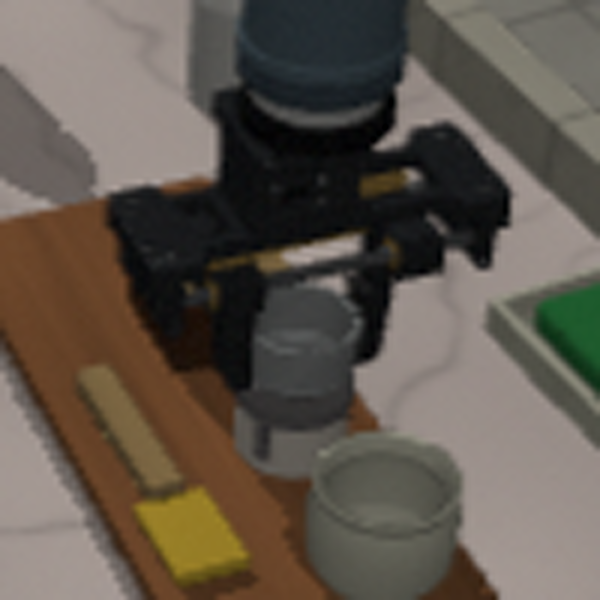

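```bash
python3 - <<'E'
from h import *
for z in(.096,.100,.136,.140): print(z,proj("side",[.628,.0003,z]))
print(proj("side",[.633,.0003,.136]))
E
```

```text
0.096 [323.58915854 177.44891139]
0.1 [323.67870593 176.44240426]
0.136 [324.49923053 167.21975756]
0.14 [324.59205432 166.17642374]
[325.95427001 166.77979016]
```

Request:
{"name": "arm_command", "arguments": {
  "motion": [
    [-0.002,0,0.002,0,-0.5],
    [0,0,0.001,0,-0.5],
    [0,0,0,0,-0.5],
    [0,0,0,0,0.5],
    [0,0,0,0,0.6],
    [0,0,0,0,0.6],
    [0,0,0,0,0.6],
    [0,0,-0.005,0,0.6],
    [0,0,-0.02,0,0.6],
    [0,0,-0.02,0,0.6],
    [0,0,-0.025,0,0.6],
    [0,0,-0.025,0,0.6],
    [0,0,-0.025,0,0.6],
    [0,0,0,0,0.6]
  ]
}}

```text
time_s: 30.35
ee_pos: [0.6294, 0.0013, 0.2276]
tcp_rot: [[0.994, -0.104, 0.012], [-0.104, -0.994, -0.016], [0.013, 0.015, -1.0]]
ft_force: [0.9, -0.2, 1.0]
finger_gap: 0.802
```

```bash
python3 p.py .4313 .3721 .22 -5.6
```

```text
t 30.35 pos [0.6294 0.0013 0.2276] z [ 0.012 -0.016 -1.   ] yaw -5.99 q [-10.3  17.3  85.   -0.8  76.9  -4.1] F [ 0.9 -0.2  1. ] gap 70.5
turn(tool) rad -0.0067 | after turn shift tool xyz [-0.2334 -0.3497 -0.0007]
```

Request:
{"name": "arm_command", "arguments": {
  "motion": [
    [-0.0137,-0.0206,0,0,0.8],
    [-0.0137,-0.0206,0,0,0.8],
    [-0.0137,-0.0206,0,0,0.8],
    [-0.0137,-0.0206,0,0,0.8],
    [-0.0137,-0.0206,0,0,0.8],
    [-0.0137,-0.0206,0,0,0.8],
    [-0.0137,-0.0206,0,0,0.8],
    [-0.0137,-0.0206,0,0,0.8],
    [-0.0137,-0.0206,0,0,0.8],
    [-0.0137,-0.0206,0,0,0.8],
    [-0.0137,-0.0206,0,0,0.8],
    [-0.0137,-0.0206,0,0,0.8],
    [-0.0137,-0.0206,0,0,0.8],
    [-0.0137,-0.0206,0,0,0.8],
    [-0.0137,-0.0206,0,0,0.8],
    [-0.0137,-0.0206,0,0,0.8],
    [-0.0137,-0.0206,0,0,0.8],
    [0,0,0.02,0,0.8],
    [0,0,0.02,0,0.8],
    [0,0,0.02,0,0.8]
  ]
}}

```text
time_s: 32.02
ee_pos: [0.4309, 0.374, 0.1543]
tcp_rot: [[0.995, -0.103, 0.002], [-0.103, -0.995, -0.014], [0.004, 0.014, -1.0]]
ft_force: [0.3, 0.9, 0.2]
finger_gap: 0.904
```

Request:
{"name": "arm_command", "arguments": {
  "motion": [
    [0,0,0.02,0,0.8],
    [0,0,0.015,0,0.8],
    [0,0,0,0,0.8],
    [0,0,0,0,0.8]
  ]
}}

```text
time_s: 32.35
ee_pos: [0.4307, 0.3725, 0.1192]
tcp_rot: [[0.995, -0.105, -0.0], [-0.105, -0.994, -0.015], [0.001, 0.015, -1.0]]
ft_force: [0.8, -0.3, -0.0]
finger_gap: 0.901
```

```bash
python3 p.py .4313 .3721 .03 -5.6;python3 - <<'E'
from h import *
s=snap("side","s12");a=crop(s,222,130,60,55,5);t=snap("top","t12");b=crop(t,275,120,80,60,5)
cv2.imwrite("pics/c12.png",a);cv2.imwrite("pics/c12t.png",b)
E
```

```text
t 32.35 pos [0.4307 0.3725 0.1192] z [-0.    -0.015 -1.   ] yaw -6.0 q [29.3 17.8 97.9 -0.8 64.8 35.7] F [ 0.8 -0.3 -0. ] gap 79.3
turn(tool) rad -0.007 | after turn shift tool xyz [ 0.0005 -0.001   0.0892]
```

View pics/c12.png

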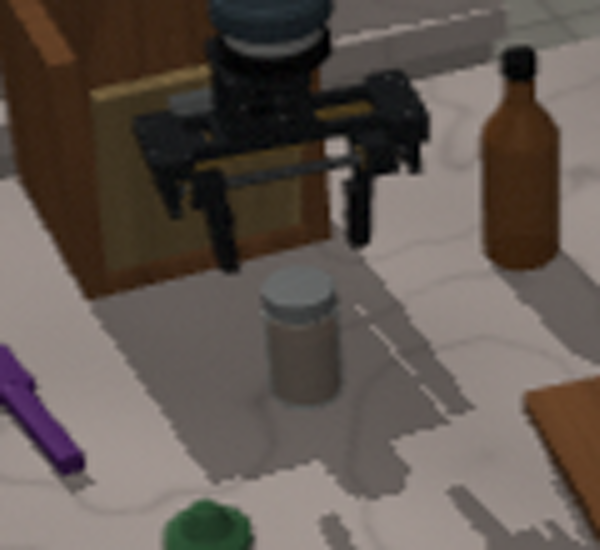

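View pics/c12t.png

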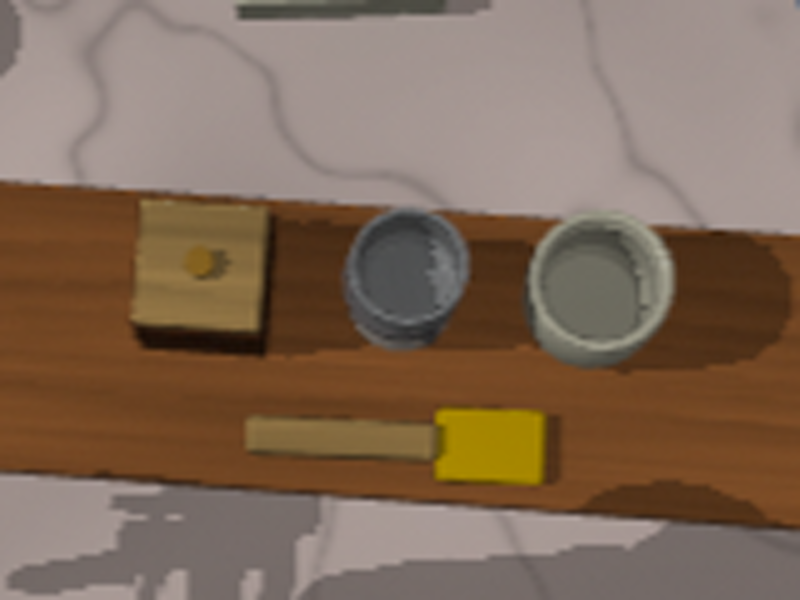

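Request:
{"name": "arm_command", "arguments": {
  "motion": [
    [0,-0.001,0.015,0,0.8],
    [0,0,0.02,0,0.8],
    [0,0,0.02,0,0.8],
    [0,0,0.02,0,0.8],
    [0,0,0.012,0,0.8],
    [0,0,0,0,0.8],
    [0,0,0,0,0.4],
    [0,0,0,0,0.3],
    [0,0,0,0,-0.6],
    [0,0,0,0,-0.6],
    [0,0,0,0,-0.6],
    [0,0,0,0,-0.6],
    [0,0,0,0,-0.6],
    [0,0,0,0,-0.6]
  ]
}}

```text
time_s: 33.62
ee_pos: [0.4327, 0.3732, 0.0344]
tcp_rot: [[0.995, -0.104, 0.004], [-0.104, -0.994, -0.013], [0.005, 0.013, -1.0]]
ft_force: [-0.3, -0.7, 6.4]
finger_gap: 0.605
```

```bash
python3 p.py .4313 .3721 .2 -5.6;python3 - <<'E'
from h import *
f=lambda x,y:(195+x/5-.4,60+y/5-.4)
print("vati",ray("top",*f(408,266),.132),"pot",ray("top",*f(600,285),.11))
E
```

```text
t 33.62 pos [0.4327 0.3732 0.0344] z [ 0.004 -0.013 -1.   ] yaw -5.99 q [29.3 25.3 99.5 -0.9 55.4 35.8] F [-0.3 -0.7  6.4] gap 53.2
turn(tool) rad -0.0068 | after turn shift tool xyz [-0.0004  0.0034 -0.1655]
vati [ 0.62533102 -0.0010488 ] pot [ 0.61885949 -0.09934178]
```

Request:
{"name": "arm_command", "arguments": {
  "motion": [
    [0,0,-0.01,0,-0.6],
    [0,0,-0.02,0,-0.6],
    [0,0,-0.025,0,-0.6],
    [0,0,-0.03,0,-0.6],
    [0,0,-0.03,0,-0.6],
    [0,0,-0.03,0,-0.6],
    [0,0,-0.03,0,-0.6],
    [0,0,-0.02,0,-0.6],
    [0,0,0,0,-0.6],
    [0,0,0,0,-0.6]
  ]
}}

```text
time_s: 34.45
ee_pos: [0.4315, 0.3756, 0.2289]
tcp_rot: [[0.995, -0.104, 0.003], [-0.104, -0.994, -0.013], [0.005, 0.013, -1.0]]
ft_force: [-0.9, 0.8, -2.5]
finger_gap: 0.608
```

```bash
python3 p.py .6097 -.1944 .22 -5.6;python3 - <<'E'
from h import *
s=snap("side","s13");a=crop(s,222,100,60,60,5)
cv2.imwrite("pics/c13.png",a)
E
```

```text
t 34.45 pos [0.4315 0.3756 0.2289] z [ 0.003 -0.013 -1.   ] yaw -5.99 q [29.6 10.7 92.8 -0.8 76.7 35.7] F [-0.9  0.8 -2.5] gap 53.5
turn(tool) rad -0.0069 | after turn shift tool xyz [0.2329 0.5497 0.017 ]
```

View pics/c13.png

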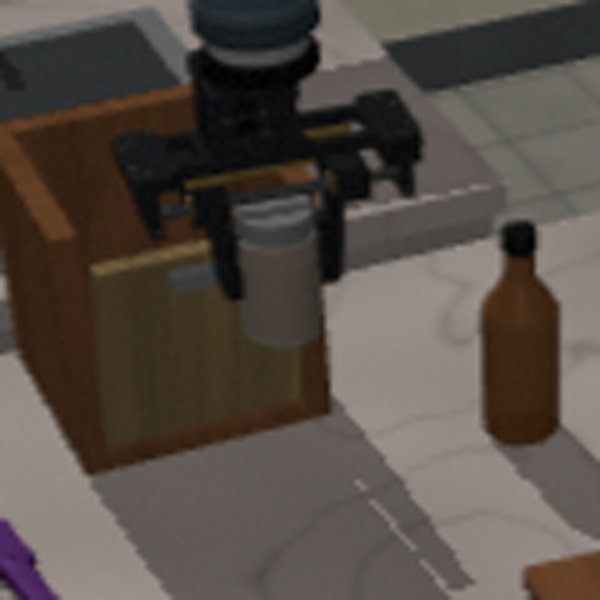

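Request:
{"name": "arm_command", "arguments": {
  "motion": [
    [0.009,0.021,0,0,-0.6],
    [0.009,0.021,0,0,-0.6],
    [0.009,0.021,0,0,-0.6],
    [0.009,0.021,0,0,-0.6],
    [0.009,0.021,0,0,-0.6],
    [0.009,0.021,0,0,-0.6],
    [0.009,0.021,0,0,-0.6],
    [0.009,0.021,0,0,-0.6],
    [0.009,0.021,0,0,-0.6],
    [0.009,0.021,0,0,-0.6],
    [0.009,0.021,0,0,-0.6],
    [0.009,0.021,0,0,-0.6],
    [0.009,0.021,0,0,-0.6],
    [0.009,0.021,0,0,-0.6],
    [0.009,0.021,0,0,-0.6],
    [0.009,0.021,0,0,-0.6],
    [0.009,0.021,0,0,-0.6],
    [0.009,0.021,0,0,-0.6],
    [0.009,0.021,0,0,-0.6],
    [0.009,0.021,0,0,-0.6]
  ]
}}

```text
time_s: 36.17
ee_pos: [0.5651, -0.0617, 0.2313]
tcp_rot: [[0.995, -0.105, -0.003], [-0.105, -0.994, -0.012], [-0.002, 0.013, -1.0]]
ft_force: [-0.6, -0.0, -2.4]
finger_gap: 0.602
```

Request:
{"name": "arm_command", "arguments": {
  "motion": [
    [0.009,0.021,0,0,-0.6],
    [0.009,0.021,0,0,-0.6],
    [0.009,0.021,0,0,-0.6],
    [0.009,0.021,0,0,-0.6],
    [0.009,0.021,0,0,-0.6],
    [0.006,0.02,0,0,-0.6],
    [0,0,0,0,-0.6],
    [0,0,0,0,-0.6]
  ]
}}

```text
time_s: 36.83
ee_pos: [0.6028, -0.191, 0.2331]
tcp_rot: [[0.994, -0.106, -0.003], [-0.106, -0.994, -0.012], [-0.002, 0.012, -1.0]]
ft_force: [-0.7, 0.6, -3.6]
finger_gap: 0.605
```

```bash
python3 p.py .6097 -.1944 .085 -5.6
```

```text
t 36.83 pos [ 0.6028 -0.191   0.2331] z [-0.003 -0.012 -1.   ] yaw -6.11 q [-28.   17.8  83.7  -0.7  78.4 -21.7] F [-0.7  0.6 -3.6] gap 53.2
turn(tool) rad -0.0089 | after turn shift tool xyz [0.0075 0.0009 0.1481]
```

Now down, stopping just above the board (jar's foot is ~34 mm below the TCP).

Request:
{"name": "arm_command", "arguments": {
  "motion": [
    [0.004,0,0.01,0,-0.6],
    [0.0035,0.001,0.02,0,-0.6],
    [0,0,0.025,0,-0.6],
    [0,0,0.025,0,-0.6],
    [0,0,0.025,0,-0.6],
    [0,0,0.02,0,-0.6],
    [0,0,0.01,0,-0.6],
    [0,0,0.005,0,-0.6],
    [0,0,0,0,-0.6],
    [0,0,0,0,-0.6]
  ]
}}

```text
time_s: 37.67
ee_pos: [0.6123, -0.1942, 0.0971]
tcp_rot: [[0.995, -0.104, 0.003], [-0.104, -0.994, -0.015], [0.004, 0.014, -1.0]]
ft_force: [0.0, 0.2, -1.9]
finger_gap: 0.601
```

```bash
python3 p.py .6097 -.1944 .085 -5.6;python3 - <<'E'
from h import *
s=snap("side","s14");a=crop(s,350,200,55,50,6)
cv2.imwrite("pics/c14.png",a)
E
```

```text
t 37.67 pos [ 0.6123 -0.1942  0.0971] z [ 0.003 -0.015 -1.   ] yaw -5.97 q [-27.8  27.   88.   -0.7  64.5 -21.6] F [ 0.   0.2 -1.9] gap 52.9
turn(tool) rad -0.0064 | after turn shift tool xyz [-0.0026  0.0003  0.0121]
```

View pics/c14.png

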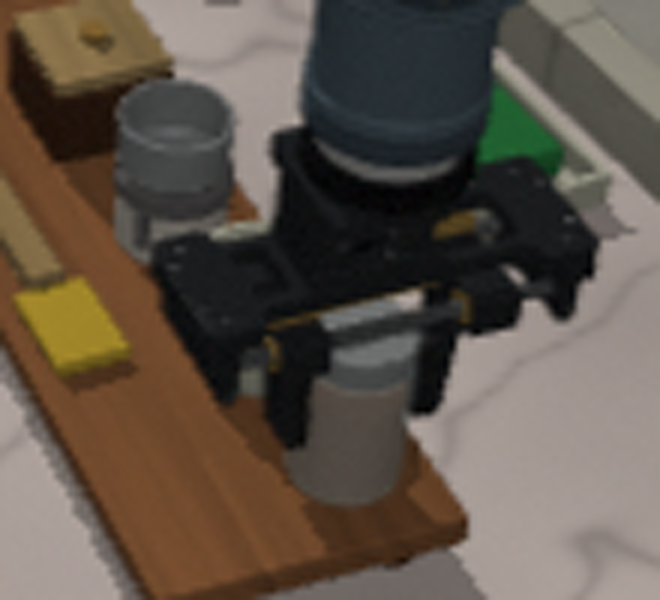

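Request:
{"name": "arm_command", "arguments": {
  "motion": [
    [-0.002,0,0.005,0,-0.6],
    [0,0,0.003,0,-0.6],
    [0,0,0.002,0,-0.6],
    [0,0,0.001,0,-0.6],
    [0,0,0,0,-0.6],
    [0,0,0,0,-0.6]
  ]
}}

```text
time_s: 38.22
ee_pos: [0.6098, -0.1944, 0.0855]
tcp_rot: [[0.995, -0.105, 0.002], [-0.105, -0.994, -0.014], [0.003, 0.014, -1.0]]
ft_force: [0.1, 0.3, -1.7]
finger_gap: 0.603
```

```bash
python3 p.py .6097 -.1944 .0845 -5.6;python3 - <<'E'
from h import *
s=snap("side","s15");a=crop(s,350,205,50,50,6)
cv2.imwrite("pics/c15.png",a)
E
```

```text
t 38.22 pos [ 0.6098 -0.1944  0.0855] z [ 0.002 -0.014 -1.   ] yaw -6.0 q [-28.   27.7  88.6  -0.7  63.3 -21.6] F [ 0.1  0.3 -1.7] gap 53.1
turn(tool) rad -0.007 | after turn shift tool xyz [-0.0001 -0.      0.001 ]
```

View pics/c15.png

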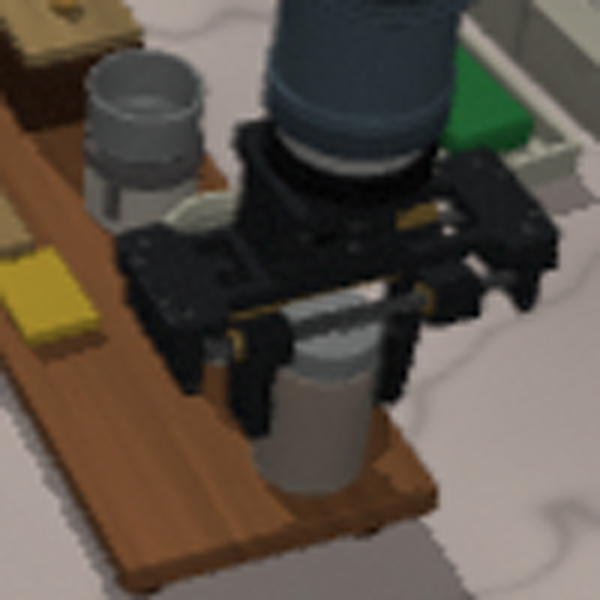

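Request:
{"name": "arm_command", "arguments": {
  "motion": [
    [0,0,0.001,0,-0.6],
    [0,0,0,0,-0.6],
    [0,0,0,0,0.6],
    [0,0,0,0,0.6],
    [0,0,0,0,0.6],
    [0,0,0,0,0.6],
    [0,0,-0.01,0,0.6],
    [0,0,-0.02,0,0.6],
    [0,0,-0.03,0,0.6],
    [0,0,-0.03,0,0.6],
    [0,0,-0.03,0,0.6],
    [0,0,-0.03,0,0.6],
    [0,0,0,0,0.6],
    [-0.03,0.02,0,0,0.6],
    [-0.03,0.02,0,0,0.6],
    [-0.03,0.02,0,0,0.6],
    [-0.03,0.02,0,0,0.6],
    [-0.03,0.02,0,0,0.6],
    [-0.03,0.02,0,0,0.6],
    [0,0,0,0,0.6]
  ]
}}

```text
time_s: 39.93
ee_pos: [0.4138, -0.2951, 0.2359]
tcp_rot: [[0.994, -0.108, -0.0], [-0.108, -0.994, -0.016], [0.002, 0.015, -1.0]]
ft_force: [0.7, -0.1, 0.1]
finger_gap: 0.796
```

```bash
python3 p.py .6097 -.1944 .0845 -5.6;python3 - <<'E'
from h import *
s=snap("side","s16");t=snap("top","t16")
cv2.imwrite("pics/c16.png",crop(s,330,195,75,65,5));cv2.imwrite("pics/c16t.png",crop(t,275,130,98,60,4))
E
```

```text
t 39.93 pos [ 0.4138 -0.2951  0.2359] z [-0.    -0.016 -1.   ] yaw -6.22 q [-48.5   1.5 102.1  -0.6  75.7 -42.2] F [ 0.7 -0.1  0.1] gap 70.0
turn(tool) rad -0.0109 | after turn shift tool xyz [ 0.1849 -0.1216  0.1498]
```

View pics/c16.png

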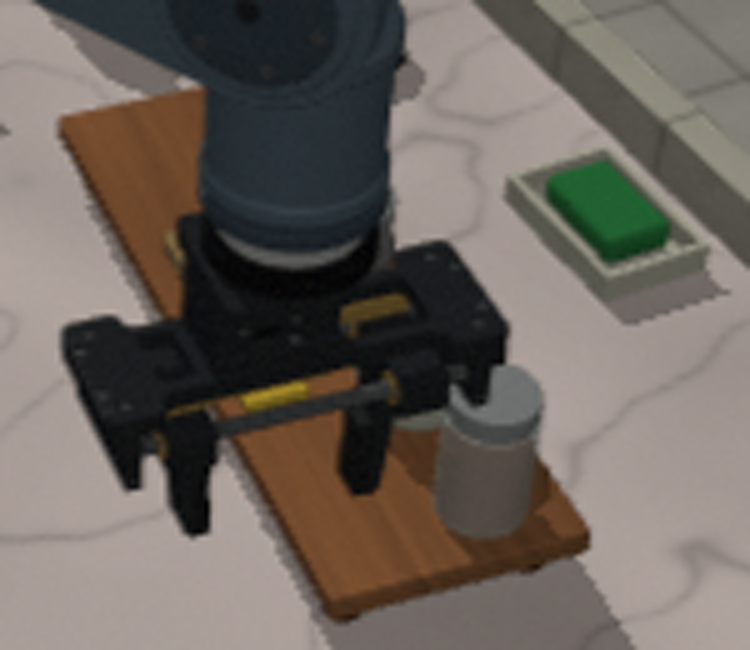

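View pics/c16t.png

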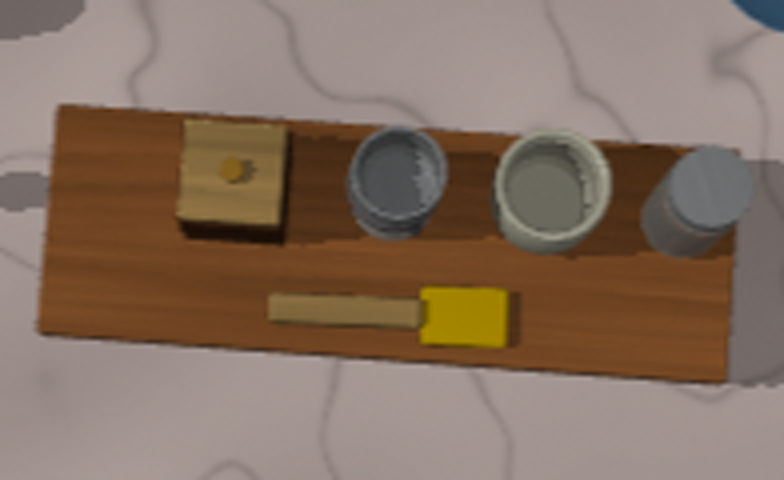

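Request:
{"name": "arm_command", "arguments": {
  "motion": [
    [0,0.03,0,0,0.6],
    [0,0.03,0,0,0.6],
    [0,0.03,0,0,0.6],
    [0,0.03,0,0,0.6],
    [-0.02,0.02,0,0,0.6],
    [-0.02,0.02,0,0,0.6],
    [-0.02,0.02,0,0,0.6],
    [0,0,0,0,0.6],
    [0,0,0,0,0.6]
  ]
}}

```text
time_s: 40.78
ee_pos: [0.3399, -0.4658, 0.2378]
tcp_rot: [[0.994, -0.106, 0.002], [-0.106, -0.994, -0.014], [0.004, 0.014, -1.0]]
ft_force: [0.2, 0.5, 0.3]
finger_gap: 0.799
```

```bash
python3 - <<'E'
from h import *
s=snap("side","s17");t=snap("top","t17")
cv2.imwrite("pics/c17.png",crop(s,320,190,75,65,5))
f=lambda x,y:(177+x/4-.4,70+y/4-.4)
c=np.array([.600,.0025]);a=np.radians(5.63);X=np.array([np.cos(a),-np.sin(a)]);Y=np.array([-X[1],X[0]])
for n,x,y,z in [("salt",235,169,.108),("vati",399,174,.132),("tiffin body",0,0,0),("pot",553,184,.11),("jar",711,187,.14),("scr end",268,309,.064),("scr tip",508,317,.058)]:
    if z==0: continue
    p=ray("top",*f(x,y),z);print(n,p.round(4),"shelf",((p-c)@X).round(4),((p-c)@Y).round(4))
E
```

```text
salt [0.6374 0.103 ] shelf 0.0274 0.1037
vati [ 0.6246 -0.0014] shelf 0.0248 -0.0015
pot [ 0.6214 -0.1001] shelf 0.0314 -0.1
jar [ 0.6089 -0.1923] shelf 0.0279 -0.193
scr end [0.5541 0.0859] shelf -0.0539 0.0785
scr tip [ 0.5457 -0.0747] shelf -0.0465 -0.0822
```

View pics/c17.png

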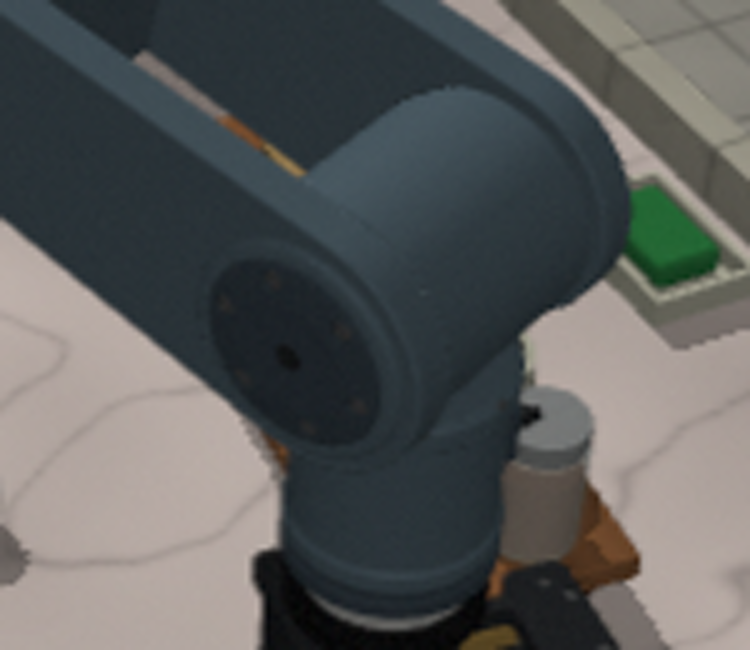

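```bash
python3 - <<'E'
from bench import order,robot
s=robot.sense();print(s["time_s"],s["joint_vel"].round(2));print(order.sign_off())
E
```

```text
40.8833 [ 0.61 -0.25  0.27 -0.08 -0.04 -0.25]
the job is handed in; nothing more can be done
None
```

I put everything in its place and handed the job in at 40.9 s. There is no verdict from the system; the positions below are my own camera measurements, good to a few millimetres.

| Thing | Final position in the shelf frame | Compared with the limits |
|---|---|---|
| Tiffin | x ≈ +28 mm, y ≈ 0 (measured before the vati went on) | About 100 mm from the pot and about 104 mm from the salt box; both must be 79–121 mm |
| Vati | Upright on the tiffin, centre about 4 mm off | Limit 12 mm |
| Jar | x ≈ +28 mm, about 93 mm from the pot | Gap about 28 mm; limit 12–54 mm |
| Scraper | x ≈ −50 mm, y ≈ −2 mm, turned about 0.05 rad, blade end at y ≈ −82 mm towards the pot's end | All within limits |
| Pot and salt box | Same place as at the start, within about 2 mm | Limit 12 mm |

- **Wrist limit:** on my first approach to the scraper the last joint reached its range limit. This left the tool tilted by about 0.014 rad. I turned the other way and worked with that small tilt from then on; everything still ended up upright.
- **Checks that disagreed or failed:**
  - The side camera put the vati 2–3 mm off the tiffin's centre line while it was being set down, so I shifted it a little before letting go.
  - The arm blocked the side camera in my last picture, so the final figures come from the top view.

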